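Make up two gateway spares kits

ROBOT

A 7-joint arm with a two-finger parallel gripper is mounted at the origin on the work surface. World frame = base frame: x ahead of the robot, y to its left, z up, the work surface at z = 0. Lengths are in m, angles in rad, forces in N, time in s.
With the tool pointing down it reaches from about 0.4 to 0.925 m from the base axis. Payload 5.6 kg.
Tool frame: the origin (TCP) lies midway between the tips of the shut fingers; the grasp point (between the pads) lies 19 mm behind it; x points along the fingers, z is the direction in which the jaws open and shut, and the axes are right-handed (so a half turn about x gives the same grasp; the last joint's range is limited). The gripper opens to 85 mm and grips with 20 to 120 N. Pads are 22 mm wide; open, the fingers measure 114 mm over their backs; the gripper's body (76 mm by 85 mm) begins 54 mm behind the grasp point. The pads swing forward as they close: fully open they stand 13 mm farther back than shut.
Start: joints at [-1.249, 0.468, -0.012, 1.603, 0.006, 1.071, -0.056], TCP at [0.232, 0.607, 0.202] pointing down, gripper open.
Joint ranges: [-2.53, 2.53], [-0.31, 2.02], [-1.57, 1.55], [0.28, 2.44], [-1.29, 4.43], [0.15, 1.84], [-2.92, 2.92]. Speed limits (rad/s): [2.57, 2.57, 3.14, 3.14, 3.14, 3.14, 3.14].

INTERFACE

Orientations are given as a unit quaternion [w, x, y, z].
In Python, from rig import arm gives the robot as it stands.
- The arm moves only by the tool send_rows, never from a script. Its argument "moves" is a list of rows, each an object of numbers: "claw": the opening, from 0 (shut) to 1 (fully open); "tx", "ty", "tz": the shift along the tool's x, y, z in m; "rx", "ry", "rz": the turn, a rotation vector about the tool's x, y, z in rad. A call has 1 to 10 rows; each row shifts and turns the commanded pose from where the row before left it, along the tool's axes as they then stand; what a row does not reach is not made up. A row lasts 1/8 s, in which the tool goes at most 62.5 mm and 10.7 degrees, less where a joint would pass 70% of its speed; a pose out of reach is approached as far as the arm can. A call with a gripper value outside its range is refused whole. The fingers move at their own pace and stop on an object; "newtons" is the grip in N (left out, the last holds). Time passes only in rows, so rows that do not move let the fingers close. It gives the time, the measured TCP pose, the force and the opening at its end, in the units of the state.
- arm.read_state(): the state, without advancing time (a new reading comes with each control period).
- arm.grab_frame(name): name is "scene" or "side" or "wrist"; returns the picture (480x640x3 uint8, red, green, blue); there is no depth.
- arm.camera_params(name): a dict with "K" (3x3 intrinsics, pixels), "position" and "orientation" of the camera in the world; the wrist camera has in their place "tool_from_camera" (4x4, takes a point from camera to tool coordinates, whose origin is the TCP and whose axes are the tool frame's). Camera axes: x right, y down, z forward; pixel columns grow to the right and rows downward; lengths in m; the calibration is good to about 2 mm. A picture is of the moment at which its call begins: read the wrist's pose just before it. camera_params takes no time and is no camera call.
- arm.job_done(): hands the job in, once; it reports no verdict.
Trained networks look in the newest picture that a camera, given by its name, has taken for a name from the list of things; names that differ only in an ending like _2 or _b are one class to them, and where a whole thing is asked for, a point or a joint stands for the part that bears it (a point fixed in the world has none). Each returns a list of dicts, best first, with "score" (0 to 1); they miss things now and then, are a little off and sometimes report something else, mostly with a low value. They report only what shows in the picture. A call takes as long as a camera call. They do not tell look-alikes from the thing itself.
- arm.look_for(camera, label): "bbox" ([centre column, centre row, width, height] in pixels, round what is visible of it).
- arm.trace(camera, label): "region" (480x640 bool, what is visible of it) and "bbox" ([centre column, centre row, width, height] in pixels, round what is visible of it).
- arm.place_of(camera, label): "uv" ([column, row] in pixels: a listed point, or the origin of a listed thing).
The state is a dict: "clock": time; "qpos": joint angles; "joint_velocities": joint speeds; "joint_efforts": joint torques, N m; "ee_pos": TCP position; "eef_rot": TCP orientation; "contact_force": force on the tool from outside, world axes, zero at the start; "moment": the same for the moment, N m; "opening": finger opening in m.
Only numpy, scipy, OpenCV 4.12 (cv2) and the standard library are available. Lean on these libraries where they do the work, as an engineer would, in place of code of your own. Each camera call takes 0.05 s, during which the arm holds its last target.

TASK

Make up the two spares kits from the parts standing about the bench. In the long tray set the large fan in the wide bay, the heat sink in the middle bay and the slim capacitor in the narrow bay; in the short tray set the small fan in the wider bay and the antenna in the narrower one. Each part must stand the way up it stands now, flat on the floor of its bay, and the squat capacitor is not wanted: leave it where it is.

Things in the scene. Friction and masses are not known exactly. Their poses are not given: they have to be found in the camera images.
- long_tray: Long grey plastic kit tray fixed to the bench, 88 x 220 mm, THREE open bays in a row along its y, each 80 mm long in x, centred at x = 0: wide (80 mm) at y = -66, middle (70 mm) at y = +12, narrow (56 mm) at y = +78 mm. Bay floor 4 mm above the bench; rim (4 mm thick) and dividers (3 mm) have tops 10 mm above the bench. Yaw within 0.25 rad. Origin: centre of the underside, z up.
- short_tray: Short grey plastic kit tray fixed to the bench, 88 x 127 mm, TWO open bays in a row along its y, each 80 mm long in x, centred at x = 0: wider (66 mm) at y = -26.5, narrower (50 mm) at y = +34.5 mm. Bay floor 4 mm above the bench; rim and divider tops 10 mm above it. Yaw within 0.25 rad. Origin: centre of the underside, z up.
- large_fan: Large black axial fan, square frame 60 x 60 mm, 38 mm high, lying flat, sides along its x and y. Origin at the centre of the underside, z up.
- small_fan: Small black axial fan, square frame 40 x 40 mm, 28 mm high, lying flat, sides along its x and y. Origin at the centre of the underside, z up.
- heat_sink: Bare aluminium heat sink with upright fins, 50 x 50 mm, 40 mm high, sides along its x and y; may be gripped on any pair of opposite sides. Origin at the centre of the underside, z up.
- slim_capacitor: Slim grey can capacitor standing upright, 36 mm in diameter and 52 mm high, with a bare aluminium top. Origin at the centre of the underside, z up.
- squat_capacitor: Squat grey can capacitor, 50 mm in diameter and 32 mm high, with a bare aluminium top. Belongs to neither kit: it stays where it stands. Origin at the centre of the underside, z up.
- antenna: Black stub antenna standing upright: round foot 30 mm in diameter and 12 mm high, narrowing to a stem 18 mm in diameter that rises to 62 mm (grip the stem, 20 to 55 mm up). Origin at the centre of the underside, z up. Unlisted clutter nearby is at most 35 mm high.
Not all that is in view belongs to the job. Leave any red look-alike of the slim_capacitor alone.

How it is judged:
At the end, for the whole second after the job is handed in: Each named part in its named bay: within 14 mm (small fan 16) of the bay centre along the row, inside the rims across it (large fan 14, heat sink 19, small fan 23, capacitor 25, antenna 28 mm off the midline), on the floor, upright within 0.1 rad, at rest; squat capacitor upright, moved under 15 mm (x of large_fan in the frame of long_tray between -0.014 and 0.014 m and y of large_fan in the frame of long_tray between -0.08 and -0.052 m and z of large_fan in the frame of long_tray between 0.001 and 0.0075 m and angle between each of large_fan, heat_sink, slim_capacitor, small_fan, antenna, squat_capacitor's own z axis and vertical below 0.1 rad and linear speed of each of large_fan, heat_sink, slim_capacitor, small_fan, antenna below 0.02 m/s and x of heat_sink in the frame of long_tray between -0.019 and 0.019 m and y of heat_sink in the frame of long_tray between -0.002 and 0.026 m and z of heat_sink in the frame of long_tray between 0.001 and 0.0075 m and x of slim_capacitor in the frame of long_tray between -0.025 and 0.025 m and y of slim_capacitor in the frame of long_tray between 0.064 and 0.092 m and z of slim_capacitor in the frame of long_tray between 0.001 and 0.0075 m and x of small_fan in the frame of short_tray between -0.023 and 0.023 m and y of small_fan in the frame of short_tray between -0.0425 and -0.0105 m and z of small_fan in the frame of short_tray between 0.001 and 0.0075 m and x of antenna in the frame of short_tray between -0.028 and 0.028 m and y of antenna in the frame of short_tray between 0.0205 and 0.0485 m and z of antenna in the frame of short_tray between 0.001 and 0.0075 m and distance of squat_capacitor from where it was at the start of the episode below 0.015 m); the robot touches nothing.
It fails at once if the squat capacitor is pushed or carried more than 20 mm (distance of squat_capacitor from where it was at the start of the episode above 0.02 m).
It also fails if it takes over 106 s, if anything falls off the work surface, if the arm or the gripper's body presses on something with over 40 N, if the wrist force passes 120 N, or if a joint passes its speed limit or range.

## Working session

There is one attempt and no reset: what is moved stays moved. The work goes in short steps, Python scripts to look and compute and a tool call to move; the robot and the scene stay as the last step left them, time stands still between calls to the robot, and variables do not carry over. Pictures are saved under pics/ and viewed, and the job is handed in when it is done.

Besides the shell and the picture viewer there is one more tool, called after "Call:" as a command line: name --argument value ..., lists and objects as JSON in quotes. send_rows: Moves the arm, as the interface text tells. Its arguments: {"type":"object","properties":{"moves":{"type":"array","items":{"type":"object","properties":{"claw":{"type":"number"},"tx":{"type":"number"},"ty":{"type":"number"},"tz":{"type":"number"},"rx":{"type":"number"},"ry":{"type":"number"},"rz":{"type":"number"}}}},"newtons":{"type":"number"}},"required":["moves"]}

```bash
ls; mkdir -p pics; python3 - <<'E'
from rig import arm
import cv2
s=arm.read_state();print(s)
for n in("scene","side","wrist"):
    im=arm.grab_frame(n);cv2.imwrite(f"pics/{n}0.png",im[:,:,::-1])
    print(n,arm.camera_params(n))
E
```

```text
pics
{'clock': 0.0, 'qpos': array([-1.249019  ,  0.46840354, -0.01160407,  1.60361173,  0.00599988,
        1.07136377, -0.05631857]), 'joint_velocities': array([-1.13093018e-03, -1.23721981e-05, -1.05666099e-03, -1.78431151e-04,
        1.13019885e-05,  2.19923989e-04, -4.07711392e-04]), 'joint_efforts': array([-8.20862056e-05, -5.32390916e+01,  2.13201687e-02, -2.51306820e+01,
        1.13900573e-02,  7.84728792e-03, -9.59914132e-06]), 'ee_pos': array([0.23173607, 0.60665279, 0.20092617]), 'eef_rot': array([ 0.58192781, -0.40137903,  0.58289682,  0.40060728]), 'contact_force': array([-0.43075559,  0.04458838, -0.05816165]), 'moment': array([ 0.05345052,  0.01846617, -0.03016372]), 'opening': 0.08537903436462134}
scene {'K': array([[467.12534553,   0.        , 316.6827389 ],
       [  0.        , 467.12534553, 242.61050285],
       [  0.        ,   0.        ,   1.        ]]), 'position': array([1.15450658, 0.08024378, 0.70252001]), 'orientation': array([-0.24619712,  0.61844422,  0.68943713, -0.28563993])}
side {'K': array([[572.53465155,   0.        , 317.00359028],
       [  0.        , 572.53465155, 236.45913072],
       [  0.        ,   0.        ,   1.        ]]), 'position': array([ 0.27308112, -0.66832482,  0.56460547]), 'orientation': array([-0.43754131,  0.88624301, -0.135663  ,  0.06874941])}
wrist {'K': array([[418.6608579 ,   0.        , 319.14792358],
       [  0.        , 418.6608579 , 240.17595889],
       [  0.        ,   0.        ,   1.        ]]), 'tool_from_camera': array([[ 1.40239541e-03, -2.60652895e-01,  9.65431562e-01,
        -1.72175828e-01],
       [ 2.64334268e-04, -9.65432381e-01, -2.60653500e-01,
         6.57716522e-02],
       [ 9.99998982e-01,  6.20735918e-04, -1.28501845e-03,
         3.08972275e-04],
       [ 0.00000000e+00,  0.00000000e+00,  0.00000000e+00,
         1.00000000e+00]])}
```

View pics/scene0.png

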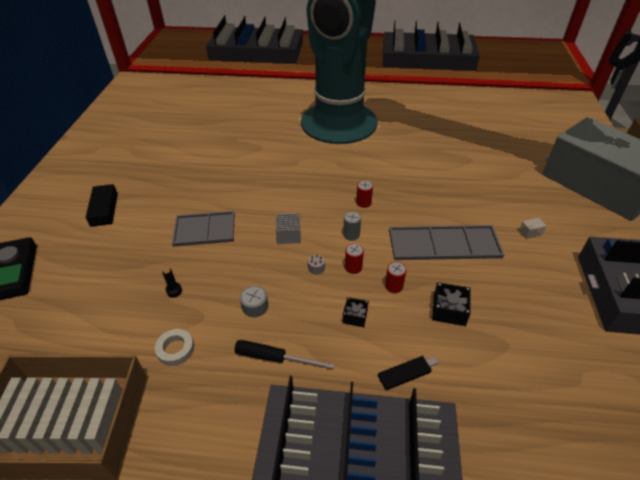

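View pics/side0.png

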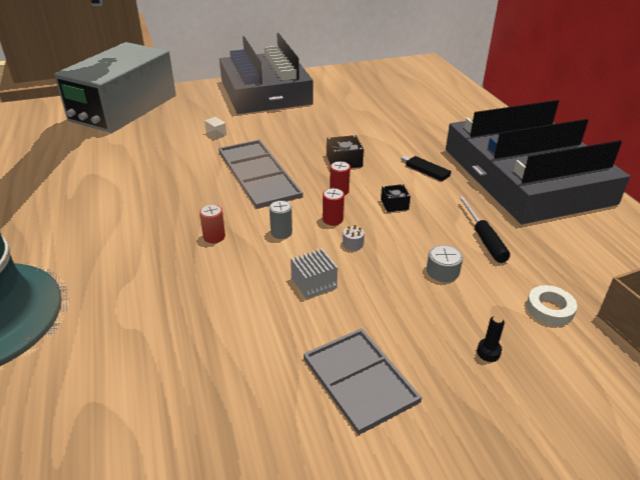

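View pics/wrist0.png

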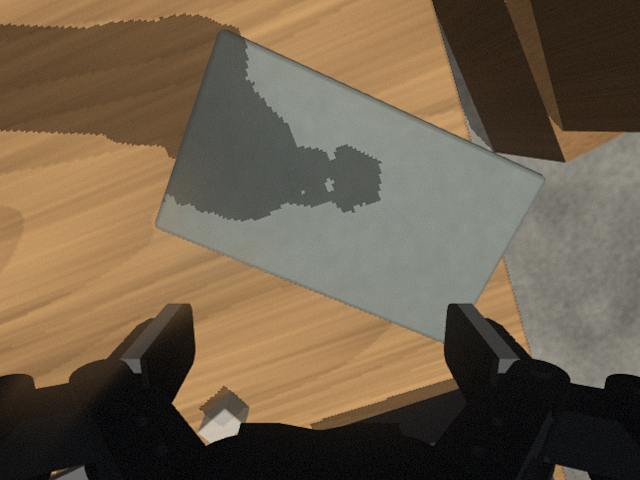

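Pictured: the grey slim can is at scene (352,225), and the red look-alikes are at (365,193), (354,258) and (396,276). The squat can is at (254,300) and a small pin part at (316,263). The fans are at (452,303) and (355,312), the heat sink at (288,229) and the antenna at (172,283). Next I'll fit known shapes to the traced masks in both fixed cameras.

```bash
cat > h.py <<'E'
import numpy as np,cv2,pickle
from scipy.optimize import minimize
from scipy.spatial.transform import Rotation as R
def rot(q): return R.from_quat([q[1],q[2],q[3],q[0]]).as_matrix()
def proj(P,cam):
    p=(np.asarray(P)-cam['position'])@rot(cam['orientation']); 
    u=p@cam['K'].T; return u[:,:2]/u[:,2:]
def ray(uv,cam,z):
    d=rot(cam['orientation'])@np.linalg.inv(cam['K'])@np.array([uv[0],uv[1],1]); c=np.asarray(cam['position'])
    return c+d*(z-c[2])/d[2]
def box(a,b,h): return np.array([[x,y,z] for x in(-a/2,a/2) for y in(-b/2,b/2) for z in(0,h)])
def cyl(d,h,z0=0):
    t=np.linspace(0,2*np.pi,32,endpoint=False); c=np.c_[np.cos(t)*d/2,np.sin(t)*d/2]
    return np.vstack([np.c_[c,np.full(32,z0)],np.c_[c,np.full(32,h)]])
SH=dict(long_tray=[box(.088,.22,.01)],short_tray=[box(.088,.127,.01)],large_fan=[box(.06,.06,.038)],small_fan=[box(.04,.04,.028)],
 heat_sink=[box(.05,.05,.04)],slim_capacitor=[cyl(.036,.052)],squat_capacitor=[cyl(.05,.032)],antenna=[cyl(.03,.012),cyl(.018,.062,.012)])
S=8
def sil(name,p,cam):
    # antialiased via supersampled shift
    c,s=np.cos(p[2]),np.sin(p[2]);Rz=np.array([[c,-s,0],[s,c,0],[0,0,1]])
    m=np.zeros((480,640),np.uint8)
    for P in SH[name]:
        uv=proj(P@Rz.T+[p[0],p[1],0],cam)
        hl=cv2.convexHull(uv.astype(np.float32))
        cv2.fillConvexPoly(m,np.round(hl*16).astype(np.int32),255,cv2.LINE_AA,4)
    return m/255.
def cost(name,p,obs):
    t=0
    for cam,reg in obs:
        m=sil(name,p,cam); i=np.minimum(m,reg).sum(); t+=1-i/(np.maximum(m,reg).sum()+1e-9)
    return t/len(obs)
def fit(name,obs,p0):
    best=None
    yaws=[0] if SH[name][0].shape[0]>8 else (np.linspace(-.3,.3,4) if 'tray' in name else np.linspace(-.7,.7,5))
    for y in yaws:
        sx=np.array([[0,0,0],[.01,0,0],[0,.01,0],[0,0,.2]])+[p0[0],p0[1],y]
        r=minimize(lambda p:cost(name,p,obs),[p0[0],p0[1],y],method='Nelder-Mead',options=dict(initial_simplex=sx,xatol=1e-4,fatol=1e-5,maxiter=300))
        if best is None or r.fun<best.fun: best=r
    return best.x,best.fun
E
cat > m.py <<'E'
from rig import arm
from h import *
cams={n:arm.camera_params(n) for n in("scene","side")}
for n in cams: arm.grab_frame(n)
D={}
for l in SH:
    for n in cams:
        r=arm.trace(n,l); D[l,n]=r
        print(l,n,[(round(x['score'],2),np.round(x['bbox']).astype(int).tolist()) for x in r[:5]])
pickle.dump((cams,D),open('d0.pkl','wb'))
print(arm.read_state()['clock'])
E
python3 m.py
```

```text
long_tray scene [(0.56, [446, 242, 115, 36])]
long_tray side [(0.95, [263, 174, 80, 73])]
short_tray scene [(0.63, [355, 312, 30, 37]), (0.6, [204, 229, 66, 33])]
short_tray side [(0.89, [363, 381, 118, 105])]
large_fan scene [(0.91, [453, 304, 35, 43]), (0.44, [352, 224, 15, 28])]
large_fan side [(0.81, [346, 154, 35, 31])]
small_fan scene [(0.68, [354, 314, 29, 34])]
small_fan side [(0.91, [397, 197, 28, 24])]
heat_sink scene [(0.74, [287, 228, 27, 31])]
heat_sink side [(0.82, [313, 275, 48, 46])]
slim_capacitor scene [(0.86, [364, 193, 16, 28]), (0.75, [352, 223, 20, 26]), (0.7, [396, 278, 18, 30]), (0.56, [353, 257, 16, 32])]
slim_capacitor side [(0.91, [342, 177, 18, 35]), (0.73, [333, 209, 23, 36]), (0.56, [282, 219, 24, 36]), (0.56, [213, 226, 27, 36])]
squat_capacitor scene [(0.93, [253, 300, 31, 30]), (0.63, [288, 227, 27, 30])]
squat_capacitor side [(0.61, [444, 263, 36, 35])]
antenna scene [(0.54, [170, 282, 20, 27])]
antenna side [(0.6, [262, 174, 82, 70]), (0.55, [492, 340, 33, 48])]
1.05
```

```bash
cat > f.py <<'E'
from h import *
cams,D=pickle.load(open('d0.pkl','rb'))
want=dict(short_tray=((204,229),None),slim_capacitor=((352,223),(282,219)),antenna=(None,(492,340)),squat_capacitor=((253,300),None))
F={}
vis={n:cv2.imread(f'pics/{n}0.png') for n in cams}
for l in SH:
    obs=[];p0=[]
    for k,n in enumerate(cams):
        r=D[l,n];w=want.get(l,(None,None))[k]
        r=min(r,key=lambda x:np.hypot(x['bbox'][0]-w[0],x['bbox'][1]-w[1])) if w else r[0]
        obs.append((cams[n],r['region'].astype(float)));p0.append(ray(r['bbox'][:2],cams[n],.015)[:2])
    x,f=fit(l,obs,np.mean(p0,0)); 
    s=[fit(l,[o],x[:2])[0] for o in obs]
    print(l,np.round(x,4),round(f,3),'single',[np.round(a,3).tolist() for a in s])
    F[l]=x
    for n in cams:
        m=(sil(l,x,cams[n])>.5).astype(np.uint8)
        c,_=cv2.findContours(m,0,1);cv2.drawContours(vis[n],c,-1,(0,255,0),1)
pickle.dump(F,open('F.pkl','wb'))
cv2.imwrite('pics/fit_scene.png',cv2.resize(vis['scene'][170:350,140:520],None,fx=2.1,fy=2.1))
cv2.imwrite('pics/fit_side.png',cv2.resize(vis['side'][120:440,180:580],None,fx=1.85,fy=1.85))
E
python3 f.py
```

```text
long_tray [0.4503 0.2574 0.1279] 0.072 single [[0.448, 0.256, 0.132], [0.45, 0.258, 0.127]]
short_tray [ 0.4598 -0.2554  0.2251] 0.049 single [[0.458, -0.256, 0.232], [0.461, -0.255, 0.217]]
large_fan [0.621  0.2534 1.4226] 0.119 single [[0.621, 0.253, -0.133], [0.623, 0.256, -0.173]]
small_fan [ 0.653   0.0826 -0.1213] 0.123 single [[0.653, 0.082, -0.073], [0.654, 0.082, 1.29]]
heat_sink [ 0.4579 -0.0698 -1.393 ] 0.075 single [[0.457, -0.069, 0.177], [0.458, -0.071, 0.135]]
slim_capacitor [0.4451 0.0636 0.2259] 0.161 single [[0.442, 0.063, 0.17], [0.445, 0.065, 0.106]]
squat_capacitor [ 0.6516 -0.1034  0.0746] 0.105 single [[0.649, -0.104, 0.166], [0.653, -0.102, 0.073]]
antenna [ 0.6324 -0.2649  0.1588] 0.174 single [[0.631, -0.266, 0.088], [0.633, -0.265, 0.079]]
```

View pics/fit_scene.png

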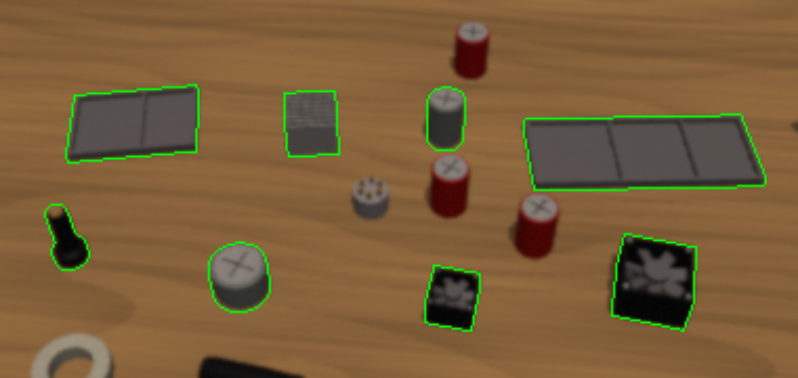

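View pics/fit_side.png

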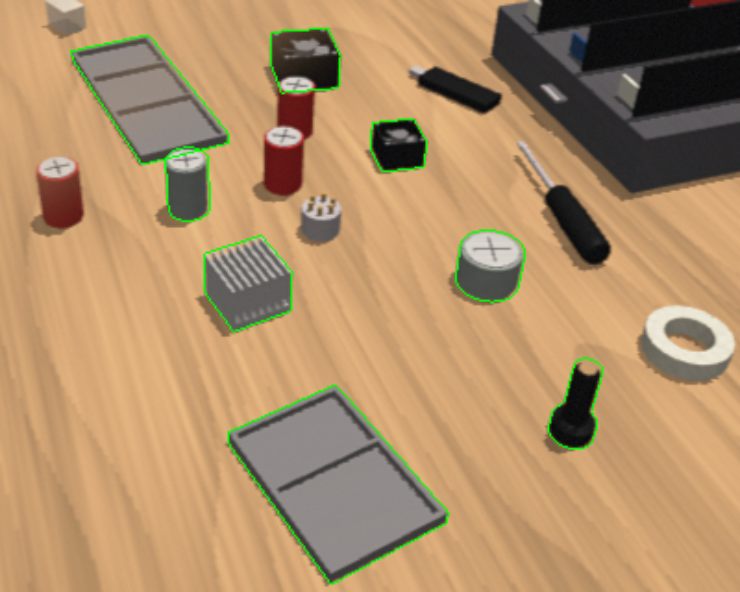

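Contours fit all the objects to about 2 mm in both views. Next I'll get the clutter positions, the bay centres and the first move.

```bash
cat > plan.py <<'E'
from h import *
import sys
from rig import arm
F=pickle.load(open('F.pkl','rb'))
def bay(t,y,x=0):
    p=F[t];c,s=np.cos(p[2]),np.sin(p[2]); return np.array([p[0]+c*x-s*y,p[1]+s*x+c*y])
def go(x,y,z,ang,st=None):
    """print tool-frame shift (whole) and rotation to bring TCP to x,y,z vertical with tool z (jaw axis) along world angle ang (mod pi)"""
    st=st or arm.read_state(); R0=rot(st['eef_rot']);p=np.array(st['ee_pos'])
    best=None
    for a in(ang,ang+np.pi):
        zt=np.array([np.cos(a),np.sin(a),0]);xt=np.array([0,0,-1.]);yt=np.cross(zt,xt)
        R1=np.c_[xt,yt,zt]; rv=R.from_matrix(R0.T@R1).as_rotvec()
        if best is None or np.linalg.norm(rv)<np.linalg.norm(best[0]): best=(rv,R1)
    d=np.array([x,y,z])-p
    print('pos',np.round(p,4),'d',np.round(d,4),'q7',np.round(st['qpos'][6],2),'clk',st['clock'],'open',round(st['opening'],4))
    print(' rotvec',np.round(best[0],3),'| shift in current tool',np.round(R0.T@d,4),'| shift after rot',np.round(best[1].T@d,4))
if __name__=='__main__':
    a=sys.argv[1:]; go(*[float(eval(v)) for v in a])
E
python3 - <<'E'
from h import *
from plan import *
cams,D=pickle.load(open('d0.pkl','rb'))
for n in cams:
    print(n,[(np.round(r['bbox'][:2]),np.round(ray(r['bbox'][:2],cams[n],.026)[:2],3)) for r in D['slim_capacitor',n]])
print(ray((316,263),cams['scene'],.01)[:2],ray((353,238),cams['side'],.01)[:2])
for t,b in(('long_tray',-.066),('long_tray',.012),('long_tray',.078),('short_tray',-.0265),('short_tray',.0345)): print(t,b,np.round(bay(t,b),4))
print(rot(arm.read_state()['eef_rot']).round(3))
go(.621,.2534,.12,-.148)
E
```

```text
scene [(array([364., 193.]), array([0.334, 0.084])), (array([352., 223.]), array([0.435, 0.064])), (array([396., 278.]), array([0.578, 0.155])), (array([353., 257.]), array([0.531, 0.071]))]
side [(array([342., 177.]), array([0.582, 0.157])), (array([333., 209.]), array([0.533, 0.066])), (array([282., 219.]), array([0.447, 0.063])), (array([213., 226.]), array([0.338, 0.076]))]
[ 0.54044743 -0.00112383] [0.54606312 0.00165716]
long_tray -0.066 [0.4587 0.1919]
long_tray 0.012 [0.4488 0.2693]
long_tray 0.078 [0.4403 0.3347]
short_tray -0.0265 [ 0.4657 -0.2813]
short_tray 0.0345 [ 0.4521 -0.2218]
[[ 0.    -0.934  0.357]
 [-0.     0.357  0.934]
 [-1.    -0.    -0.   ]]
pos [0.2319 0.6072 0.2019] d [ 0.3891 -0.3538 -0.0819] q7 -0.06 clk 1.05 open 0.0854
 rotvec [1.354 0.    0.   ] | shift in current tool [ 0.0819 -0.4897 -0.1917] | shift after rot [ 0.0819 -0.2926  0.437 ]
```

Before reaching, for the slim capacitor: the candidates are red (365,193), red (354,258), red (396,276) and grey (352,225). I choose the grey one. The squat can at (254,300) stays. The crops above confirm this. The large fan goes first, at (452,303), the bigger of the two black frames.

Call:
send_rows --moves '[{"claw": 1,"ty": -0.049,"tz": -0.019},{"ty": -0.049,"tz": -0.019},{"ty": -0.049,"tz": -0.019},{"ty": -0.049,"tz": -0.019},{"ty": -0.049,"tz": -0.019},{"ty": -0.049,"tz": -0.019},{"ty": -0.049,"tz": -0.019},{"ty": -0.049,"tz": -0.019},{"ty": -0.049,"tz": -0.019},{"ty": -0.049,"tz": -0.019}]' --newtons 40

```text
invalid input
```

Call:
send_rows --moves '[{"rx": 0.169},{"rx": 0.169},{"rx": 0.169},{"rx": 0.169},{"rx": 0.169},{"rx": 0.169},{"rx": 0.169},{"rx": 0.169}]'

```text
invalid input
```

```bash
python3 plan.py .621 .2534 .12 -.148; python3 - <<'E'
from rig import arm
import cv2
cv2.imwrite("pics/w1.png",arm.grab_frame("wrist")[:,:,::-1])
E
```

```text
pos [0.2319 0.6072 0.2019] d [ 0.3891 -0.3538 -0.0819] q7 -0.06 clk 1.05 open 0.0854
 rotvec [1.354 0.    0.   ] | shift in current tool [ 0.0819 -0.4897 -0.1917] | shift after rot [ 0.0819 -0.2926  0.437 ]
```

Call:
send_rows --moves '[{"claw": 1,"tx": 0,"ty": -0.049,"tz": -0.019,"rx": 0,"ry": 0,"rz": 0}]' --newtons 40

```text
clock: 1.23
ee_pos: [0.2667, 0.5746, 0.2016]
eef_rot: [0.58, -0.402, 0.581, 0.404]
contact_force: [1.3, -0.7, -0.9]
opening: 0.0855
```

All keys are needed in each row.

Call:
send_rows --moves '[{"claw": 1,"tx": 0,"ty": -0.049,"tz": -0.019,"rx": 0,"ry": 0,"rz": 0},{"claw": 1,"tx": 0,"ty": -0.049,"tz": -0.019,"rx": 0,"ry": 0,"rz": 0},{"claw": 1,"tx": 0,"ty": -0.049,"tz": -0.019,"rx": 0,"ry": 0,"rz": 0},{"claw": 1,"tx": 0,"ty": -0.049,"tz": -0.019,"rx": 0,"ry": 0,"rz": 0},{"claw": 1,"tx": 0,"ty": -0.049,"tz": -0.019,"rx": 0,"ry": 0,"rz": 0},{"claw": 1,"tx": 0,"ty": -0.049,"tz": -0.019,"rx": 0,"ry": 0,"rz": 0},{"claw": 1,"tx": 0,"ty": -0.049,"tz": -0.019,"rx": 0,"ry": 0,"rz": 0},{"claw": 1,"tx": 0,"ty": -0.049,"tz": -0.019,"rx": 0,"ry": 0,"rz": 0},{"claw": 1,"tx": 0,"ty": -0.049,"tz": -0.019,"rx": 0,"ry": 0,"rz": 0}]'

```text
clock: 2.35
ee_pos: [0.623, 0.2538, 0.2021]
eef_rot: [0.583, -0.401, 0.582, 0.401]
contact_force: [0.1, 0.4, -0.2]
opening: 0.0852
```

Call:
send_rows --moves '[{"claw": 1,"tx": 0,"ty": 0,"tz": 0,"rx": 0.169,"ry": 0,"rz": 0},{"claw": 1,"tx": 0,"ty": 0,"tz": 0,"rx": 0.169,"ry": 0,"rz": 0},{"claw": 1,"tx": 0,"ty": 0,"tz": 0,"rx": 0.169,"ry": 0,"rz": 0},{"claw": 1,"tx": 0,"ty": 0,"tz": 0,"rx": 0.169,"ry": 0,"rz": 0},{"claw": 1,"tx": 0,"ty": 0,"tz": 0,"rx": 0.169,"ry": 0,"rz": 0},{"claw": 1,"tx": 0,"ty": 0,"tz": 0,"rx": 0.169,"ry": 0,"rz": 0},{"claw": 1,"tx": 0,"ty": 0,"tz": 0,"rx": 0.169,"ry": 0,"rz": 0},{"claw": 1,"tx": 0,"ty": 0,"tz": 0,"rx": 0.169,"ry": 0,"rz": 0}]'

```text
clock: 3.35
ee_pos: [0.6218, 0.255, 0.2019]
eef_rot: [0.705, 0.054, 0.705, -0.053]
contact_force: [0.3, 0.1, -0.4]
opening: 0.0853
```

```bash
python3 plan.py .621 .2534 .12 -.148; python3 - <<'E'
from rig import arm
import cv2
cv2.imwrite("pics/w1.png",arm.grab_frame("wrist")[:,:,::-1])
E
```

```text
pos [0.6218 0.255  0.2019] d [-0.0008 -0.0016 -0.0819] q7 -0.4 clk 3.35 open 0.0853
 rotvec [-0.003  0.    -0.   ] | shift in current tool [ 0.0819 -0.0017 -0.0006] | shift after rot [ 0.0819 -0.0017 -0.0006]
```

View pics/w1.png

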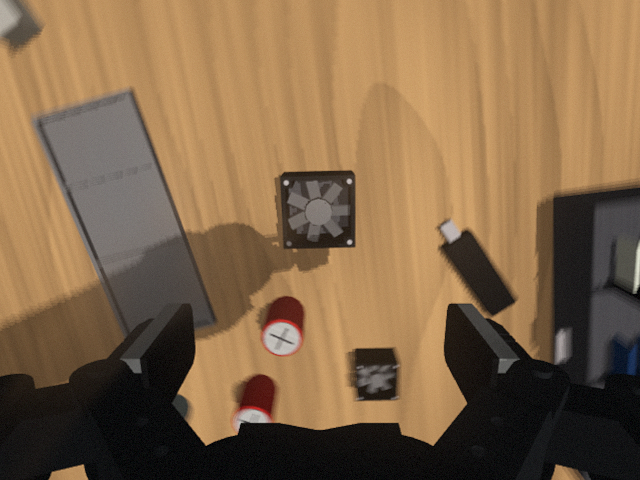

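The wrist view shows the large fan centred at (318,210) and aligned with the jaws. Descending.

Call:
send_rows --moves '[{"claw": 1,"tx": 0.05,"ty": -0.0017,"tz": -0.0006,"rx": 0,"ry": 0,"rz": 0},{"claw": 1,"tx": 0.05,"ty": 0,"tz": 0,"rx": 0,"ry": 0,"rz": 0},{"claw": 1,"tx": 0.05,"ty": 0,"tz": 0,"rx": 0,"ry": 0,"rz": 0},{"claw": 1,"tx": 0.03,"ty": 0,"tz": 0,"rx": 0,"ry": 0,"rz": 0},{"claw": 1,"tx": 0.014,"ty": 0,"tz": 0,"rx": 0,"ry": 0,"rz": 0},{"claw": 1,"tx": 0,"ty": 0,"tz": 0,"rx": 0,"ry": 0,"rz": 0},{"claw": 0.3,"tx": 0,"ty": 0,"tz": 0,"rx": 0,"ry": 0,"rz": 0},{"claw": 0.3,"tx": 0,"ty": 0,"tz": 0,"rx": 0,"ry": 0,"rz": 0},{"claw": 0.3,"tx": 0,"ty": 0,"tz": 0,"rx": 0,"ry": 0,"rz": 0},{"claw": 0.3,"tx": 0,"ty": 0,"tz": 0,"rx": 0,"ry": 0,"rz": 0}]'

```text
clock: 4.65
ee_pos: [0.6213, 0.2536, 0.0086]
eef_rot: [0.705, 0.052, 0.705, -0.051]
contact_force: [-1.0, 0.0, 3.7]
opening: 0.0257
```

```bash
python3 plan.py .621 .2534 .12 .128; python3 - <<'E'
from rig import arm
import cv2
cv2.imwrite("pics/w2.png",arm.grab_frame("wrist")[:,:,::-1])
E
```

```text
pos [0.6213 0.2536 0.0086] d [-0.0003 -0.0002  0.1114] q7 -0.32 clk 4.65 open 0.0257
 rotvec [-0.274  0.001 -0.001] | shift in current tool [-1.114e-01 -1.000e-04 -2.000e-04] | shift after rot [-1.114e-01 -1.000e-04 -3.000e-04]
```

View pics/w2.png

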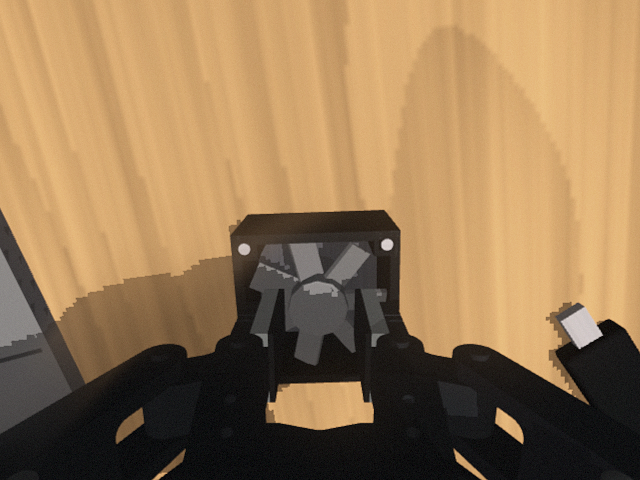

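```bash
python3 - <<'E'
from rig import arm
import cv2
a=arm.grab_frame("side")[:,:,::-1];b=arm.grab_frame("scene")[:,:,::-1]
cv2.imwrite("pics/s2.png",cv2.hconcat([cv2.resize(a[60:260,230:430],(400,400),interpolation=2),cv2.resize(b[180:380,350:550],(400,400),interpolation=2)]))
print(arm.read_state())
E
```

```text
{'clock': 4.8, 'qpos': array([-0.68350105,  0.74894901,  0.3535341 ,  1.67791828, -0.34380002,
        0.77574212, -0.31543454]), 'joint_velocities': array([-9.85911628e-04,  7.83855648e-04, -5.13093256e-05, -1.61687717e-03,
       -1.72594775e-04,  1.60326551e-03, -8.66865422e-04]), 'joint_efforts': array([ 2.94364085e-01, -5.65919566e+01,  6.73533395e+00, -1.80469143e+01,
        3.36114282e-02, -4.64350702e-01, -5.77858358e-03]), 'ee_pos': array([0.62133032, 0.25359279, 0.00864352]), 'eef_rot': array([ 0.70542484,  0.0517868 ,  0.70502478, -0.05132233]), 'contact_force': array([-1.01677301, -0.32735595,  5.55396806]), 'moment': array([-0.06364316,  0.34214237,  0.04014923]), 'opening': 0.025401528278100466}
```

View pics/s2.png

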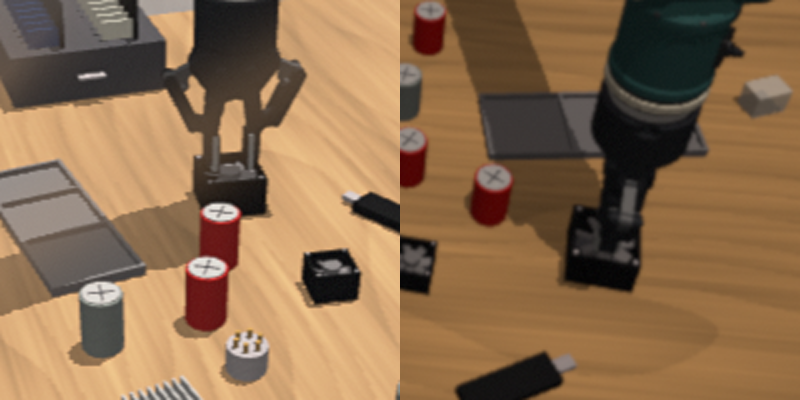

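```bash
python3 - <<'E'
from rig import arm
from h import *
c=arm.camera_params('wrist');T=np.linalg.inv(c['tool_from_camera'])
def pw(p):
    q=T@np.r_[p,1];u=c['K']@q[:3];return np.round(u[:2]/u[2])
for x in(0,-.01,-.02,-.03,-.04): print(x,pw([x,0,.0127]),pw([x,.011,.0127]),pw([x,-.011,.0127]))
im=cv2.imread('pics/w2.png')[200:460,180:460];cv2.imwrite('pics/w2c.png',cv2.resize(im,None,fx=2.2,fy=2.2,interpolation=2))
st=arm.read_state()
for n in('side','scene'):
    cam=arm.camera_params(n);print(n,proj([st['ee_pos'],st['ee_pos']+np.array([0,0,.03])],cam))
E
```

```text
0 [348. 283.] [348. 259.] [347. 306.]
-0.01 [349. 292.] [350. 267.] [349. 316.]
-0.02 [351. 301.] [352. 275.] [350. 327.]
-0.03 [353. 312.] [354. 284.] [352. 339.]
-0.04 [355. 325.] [356. 295.] [355. 353.]
side [[344.23574667 156.5453489 ]
 [344.73556871 142.83461795]]
scene [[449.88066775 307.07974437]
 [453.09636632 296.94294908]]
```

View pics/w2c.png

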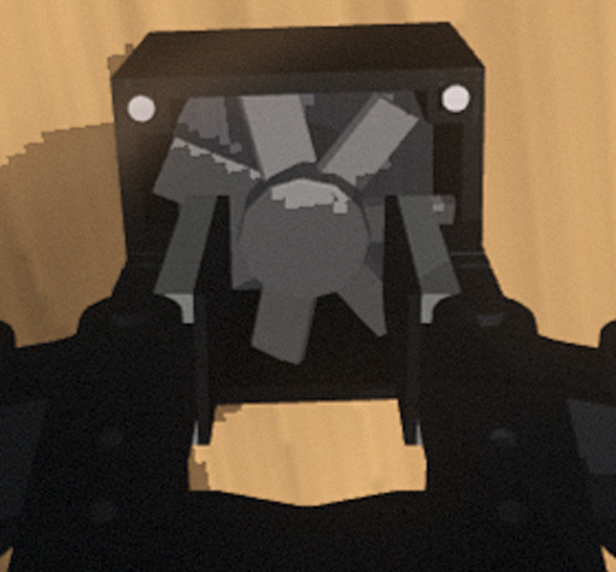

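Call:
send_rows --moves '[{"claw": 1,"tx": 0,"ty": 0,"tz": 0,"rx": 0,"ry": 0,"rz": 0},{"claw": 1,"tx": 0,"ty": 0,"tz": 0,"rx": 0,"ry": 0,"rz": 0},{"claw": 1,"tx": 0,"ty": 0,"tz": 0,"rx": 0,"ry": 0,"rz": 0},{"claw": 1,"tx": 0,"ty": 0,"tz": 0,"rx": 0,"ry": 0,"rz": 0}]'

```text
clock: 5.3
ee_pos: [0.621, 0.2532, 0.0077]
eef_rot: [0.705, 0.052, 0.705, -0.052]
contact_force: [-0.0, -0.5, -0.9]
opening: 0.0851
```

```bash
python3 - <<'E'
from rig import arm
import cv2
w=arm.grab_frame("wrist")[:,:,::-1]
a=arm.grab_frame("side")[:,:,::-1]
cv2.imwrite("pics/s3.png",cv2.hconcat([cv2.resize(a[60:260,230:430],(400,400),interpolation=2),cv2.resize(w[140:460,160:480],(400,400),interpolation=2)]))
E
```

```text
(no output)
```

View pics/s3.png

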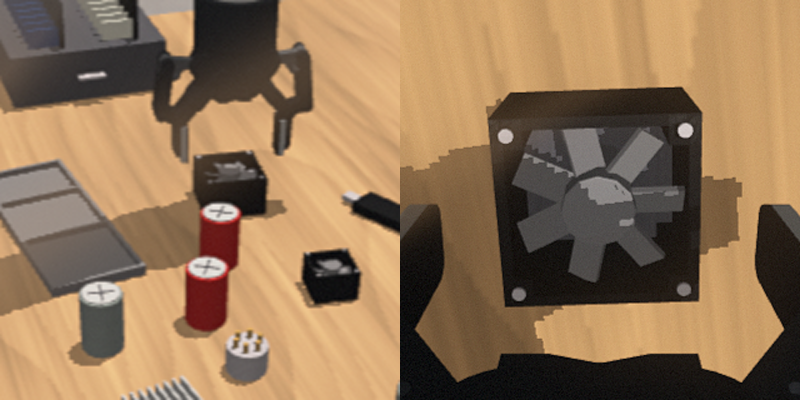

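The open fingertips show about 40 mm behind the reported TCP. The wrist view and the side view both have them above the fan top, and the jaws closed over it without gripping. The fan hasn't moved. I'll go lower in small steps and watch the force.

Call:
send_rows --moves '[{"claw": 1,"tx": 0.009,"ty": 0,"tz": 0,"rx": 0,"ry": 0,"rz": 0},{"claw": 1,"tx": 0.009,"ty": 0,"tz": 0,"rx": 0,"ry": 0,"rz": 0},{"claw": 1,"tx": 0.009,"ty": 0,"tz": 0,"rx": 0,"ry": 0,"rz": 0},{"claw": 1,"tx": 0,"ty": 0,"tz": 0,"rx": 0,"ry": 0,"rz": 0}]'

```text
clock: 5.9
ee_pos: [0.6202, 0.2529, -0.0205]
eef_rot: [0.705, 0.051, 0.706, -0.052]
contact_force: [0.4, -0.5, -0.5]
opening: 0.0855
```

```bash
python3 - <<'E'
from rig import arm
import cv2
w=arm.grab_frame("wrist")[:,:,::-1]
a=arm.grab_frame("side")[:,:,::-1]
cv2.imwrite("pics/s4.png",cv2.hconcat([cv2.resize(a[60:260,230:430],(400,400),interpolation=2),cv2.resize(w[140:460,160:480],(400,400),interpolation=2)]))
E
```

```text
(no output)
```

View pics/s4.png

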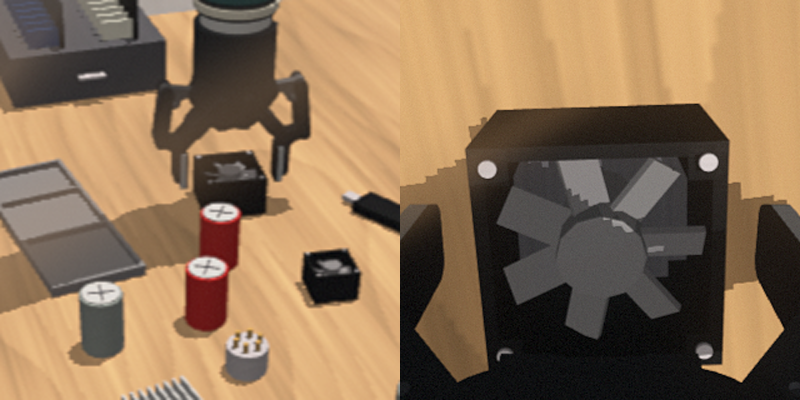

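No contact so far, and the tips are now beside the fan at about mid-height. Closing.

Call:
send_rows --moves '[{"claw": 0.3,"tx": 0,"ty": 0,"tz": 0,"rx": 0,"ry": 0,"rz": 0},{"claw": 0.3,"tx": 0,"ty": 0,"tz": 0,"rx": 0,"ry": 0,"rz": 0},{"claw": 0.3,"tx": 0,"ty": 0,"tz": 0,"rx": 0,"ry": 0,"rz": 0},{"claw": 0.3,"tx": 0,"ty": 0,"tz": 0,"rx": 0,"ry": 0,"rz": 0}]'

```text
clock: 6.5
ee_pos: [0.6216, 0.2535, -0.0184]
eef_rot: [0.706, 0.052, 0.705, -0.051]
contact_force: [-0.8, 0.8, 4.3]
opening: 0.0595
```

```bash
python3 - <<'E'
from rig import arm
import cv2
w=arm.grab_frame("wrist")[:,:,::-1]
a=arm.grab_frame("side")[:,:,::-1]
cv2.imwrite("pics/s5.png",cv2.hconcat([cv2.resize(a[60:260,230:430],(400,400),interpolation=2),cv2.resize(w[140:460,160:480],(400,400),interpolation=2)]))
E
```

```text
(no output)
```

View pics/s5.png

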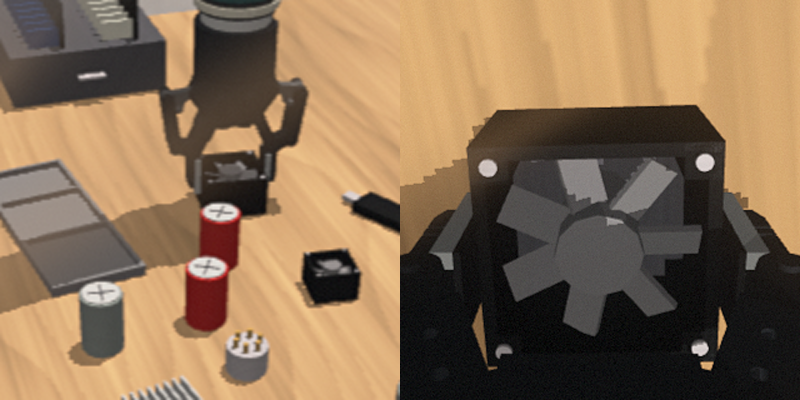

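Gripped, with the opening at 59.5 mm. Lifting.

Call:
send_rows --moves '[{"claw": 0.3,"tx": -0.02,"ty": 0,"tz": 0,"rx": 0,"ry": 0,"rz": 0},{"claw": 0.3,"tx": -0.04,"ty": 0,"tz": 0,"rx": 0,"ry": 0,"rz": 0},{"claw": 0.3,"tx": -0.04,"ty": 0,"tz": 0,"rx": 0,"ry": 0,"rz": 0},{"claw": 0.3,"tx": 0,"ty": 0,"tz": 0,"rx": -0.138,"ry": 0,"rz": 0},{"claw": 0.3,"tx": 0,"ty": 0,"tz": 0,"rx": -0.138,"ry": 0,"rz": 0}]'

```text
clock: 7.22
ee_pos: [0.621, 0.2535, 0.0824]
eef_rot: [0.706, -0.047, 0.705, 0.048]
contact_force: [-0.1, 0.2, -2.1]
opening: 0.0594
```

```bash
python3 plan.py "bay('long_tray',-.066)[0]" "bay('long_tray',-.066)[1]" .08 "F['long_tray'][2]"
```

```text
pos [0.621  0.2535 0.0824] d [-0.1623 -0.0615 -0.0024] q7 -0.11 clk 7.225 open 0.0594
 rotvec [ 0.007  0.001 -0.   ] | shift in current tool [ 0.0022 -0.0392 -0.1691] | shift after rot [ 0.0024 -0.0403 -0.1688]
```

Call:
send_rows --moves '[{"claw": 0.3,"tx": 0,"ty": -0.0098,"tz": -0.0422,"rx": 0.007,"ry": 0,"rz": 0},{"claw": 0.3,"tx": 0,"ty": -0.0098,"tz": -0.0422,"rx": 0,"ry": 0,"rz": 0},{"claw": 0.3,"tx": 0,"ty": -0.0098,"tz": -0.0422,"rx": 0,"ry": 0,"rz": 0},{"claw": 0.3,"tx": 0,"ty": -0.0106,"tz": -0.0422,"rx": 0,"ry": 0,"rz": 0},{"claw": 0.3,"tx": 0.04,"ty": 0,"tz": 0,"rx": 0,"ry": 0,"rz": 0},{"claw": 0.3,"tx": 0.02,"ty": 0,"tz": 0,"rx": 0,"ry": 0,"rz": 0},{"claw": 0.3,"tx": 0,"ty": 0,"tz": 0,"rx": 0,"ry": 0,"rz": 0}]'

```text
clock: 8.1
ee_pos: [0.4574, 0.192, 0.0203]
eef_rot: [0.705, -0.044, 0.707, 0.043]
contact_force: [0.2, -0.3, -0.9]
opening: 0.0595
```

```bash
python3 plan.py "bay('long_tray',-.066)[0]" "bay('long_tray',-.066)[1]" -.014 "F['long_tray'][2]"; cat > look.py <<'E'
from rig import arm
import cv2,sys
n=sys.argv[1]; c=[int(v) for v in sys.argv[2:6]] if len(sys.argv)>5 else None
ims=[]
for cam in sys.argv[2].split(','):
    ims.append(arm.grab_frame(cam)[:,:,::-1])
ims=[cv2.resize(i,(400,300),interpolation=3) if len(ims)>1 else i for i in ims]
cv2.imwrite(f"pics/{n}.png",cv2.hconcat(ims))
E
python3 look.py l1 wrist,side
```

```text
pos [0.4574 0.192  0.0203] d [ 0.0013 -0.0001 -0.0343] q7 -0.1 clk 8.1 open 0.0595
 rotvec [-0.005 -0.002  0.001] | shift in current tool [ 0.0343 -0.0002  0.0013] | shift after rot [ 0.0343 -0.0002  0.0012]
```

View pics/l1.png

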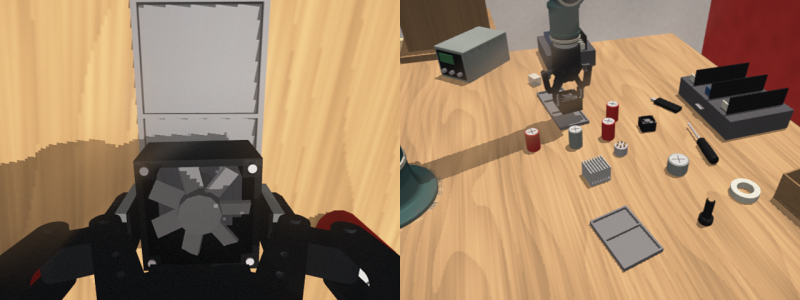

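The fan is square with the tray and over the wide bay; the divider and the middle bay show beyond it. Lowering and releasing.

Call:
send_rows --moves '[{"claw": 0.3,"tx": 0.015,"ty": 0,"tz": 0.001,"rx": -0.005,"ry": 0,"rz": 0},{"claw": 0.3,"tx": 0.012,"ty": 0,"tz": 0,"rx": 0,"ry": 0,"rz": 0},{"claw": 0.3,"tx": 0.006,"ty": 0,"tz": 0,"rx": 0,"ry": 0,"rz": 0},{"claw": 0.3,"tx": 0,"ty": 0,"tz": 0,"rx": 0,"ry": 0,"rz": 0}]'

```text
clock: 8.7
ee_pos: [0.4591, 0.1924, -0.0128]
eef_rot: [0.705, -0.045, 0.706, 0.045]
contact_force: [0.2, -0.4, -0.7]
opening: 0.0591
```

Call:
send_rows --moves '[{"claw": 0.3,"tx": 0.0015,"ty": 0,"tz": 0,"rx": 0,"ry": 0,"rz": 0},{"claw": 0.9,"tx": 0,"ty": 0,"tz": 0,"rx": 0,"ry": 0,"rz": 0},{"claw": 1,"tx": 0,"ty": 0,"tz": 0,"rx": 0,"ry": 0,"rz": 0},{"claw": 1,"tx": 0,"ty": 0,"tz": 0,"rx": 0,"ry": 0,"rz": 0},{"claw": 1,"tx": -0.04,"ty": 0,"tz": 0,"rx": 0,"ry": 0,"rz": 0},{"claw": 1,"tx": -0.05,"ty": 0,"tz": 0,"rx": 0,"ry": 0,"rz": 0},{"claw": 1,"tx": -0.05,"ty": 0,"tz": 0,"rx": 0,"ry": 0,"rz": 0}]'

```text
clock: 9.57
ee_pos: [0.4593, 0.1926, 0.1279]
eef_rot: [0.706, -0.045, 0.706, 0.045]
contact_force: [1.3, 0.6, -0.2]
opening: 0.0854
```

```bash
python3 look.py l2 wrist,side; python3 plan.py .4451 .0636 .12 "F['long_tray'][2]"
```

```text
pos [0.463  0.1943 0.1314] d [-0.0179 -0.1307 -0.0114] q7 -0.18 clk 9.675 open 0.0855
 rotvec [-0.     0.009 -0.004] | shift in current tool [ 0.0105 -0.1274 -0.0345] | shift after rot [ 0.0114 -0.1273 -0.0344]
```

View pics/l2.png

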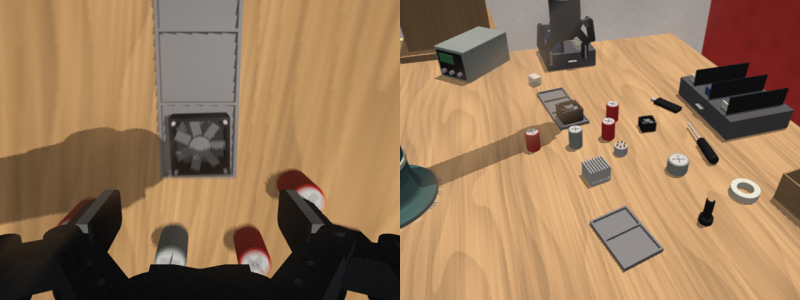

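The large fan sits in the wide bay. Next is the grey slim capacitor, at (172,240) in the wrist view between two red cans, so I'll use a reduced opening.

Call:
send_rows --moves '[{"claw": 0.7,"tx": 0,"ty": -0.0424,"tz": -0.0115,"rx": 0,"ry": 0,"rz": 0},{"claw": 0.7,"tx": 0,"ty": -0.0424,"tz": -0.0115,"rx": 0,"ry": 0,"rz": 0},{"claw": 0.7,"tx": 0,"ty": -0.0424,"tz": -0.0115,"rx": 0,"ry": 0,"rz": 0},{"claw": 0.7,"tx": 0,"ty": 0,"tz": 0,"rx": 0,"ry": 0,"rz": 0}]'

```text
clock: 10.18
ee_pos: [0.4406, 0.0591, 0.126]
eef_rot: [0.705, -0.043, 0.706, 0.043]
contact_force: [-0.3, 1.6, 0.2]
opening: 0.0598
```

```bash
python3 look.py l3 wrist; python3 plan.py .4451 .0636 -.005 "F['long_tray'][2]"; python3 - <<'E'
from rig import arm
from h import *
st=arm.read_state();c=arm.camera_params('wrist')
T=np.eye(4);T[:3,:3]=rot(st['eef_rot']);T[:3,3]=st['ee_pos'];M=np.linalg.inv(T@c['tool_from_camera'])
for p in([.4451,.0636,.052],[.4451,.0636,0]):
    q=M@np.r_[p,1];u=c['K']@q[:3];print(u[:2]/u[2])
E
```

```text
pos [0.4411 0.0611 0.1261] d [ 0.004   0.0025 -0.1311] q7 0.06 clk 10.225 open 0.0599
 rotvec [-0.003 -0.    -0.   ] | shift in current tool [0.1311 0.002  0.0043] | shift after rot [0.1311 0.002  0.0043]
[326.12200447 235.83197391]
[325.09319381 217.82301335]
```

View pics/l3.png

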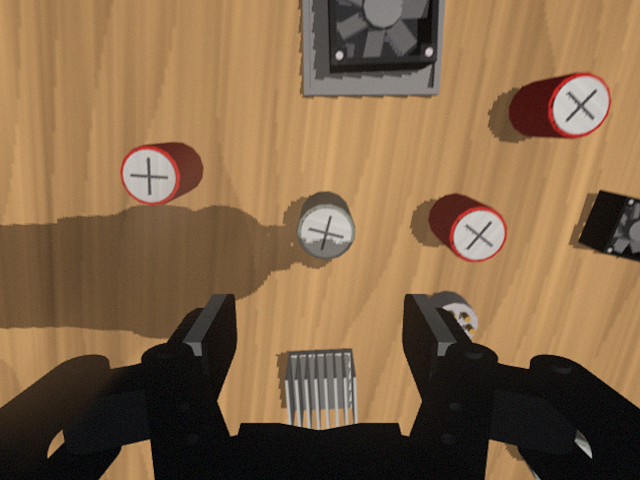

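The view shows the grey can centred at (328,231) with red cans at (150,175) and (478,235), clear of the fingers. Descending.

Call:
send_rows --moves '[{"claw": 0.7,"tx": 0.05,"ty": 0.003,"tz": 0.0045,"rx": 0,"ry": 0,"rz": 0},{"claw": 0.7,"tx": 0.045,"ty": 0,"tz": 0,"rx": 0,"ry": 0,"rz": 0},{"claw": 0.7,"tx": 0.025,"ty": 0,"tz": 0,"rx": 0,"ry": 0,"rz": 0},{"claw": 0.7,"tx": 0.011,"ty": 0,"tz": 0,"rx": 0,"ry": 0,"rz": 0},{"claw": 0.2,"tx": 0,"ty": 0,"tz": 0,"rx": 0,"ry": 0,"rz": 0},{"claw": 0.2,"tx": 0,"ty": 0,"tz": 0,"rx": 0,"ry": 0,"rz": 0},{"claw": 0.2,"tx": 0,"ty": 0,"tz": 0,"rx": 0,"ry": 0,"rz": 0},{"claw": 0.2,"tx": 0,"ty": 0,"tz": 0,"rx": 0,"ry": 0,"rz": 0}]'

```text
clock: 11.22
ee_pos: [0.4461, 0.0659, -0.004]
eef_rot: [0.706, -0.045, 0.705, 0.045]
contact_force: [-0.0, 0.1, -0.3]
opening: 0.0347
```

```bash
python3 look.py l4 wrist,side;python3 plan.py "bay('long_tray',.078)[0]" "bay('long_tray',.078)[1]" .1 "F['long_tray'][2]"
```

```text
pos [ 0.4459  0.0659 -0.0042] d [-0.0056  0.2689  0.1042] q7 0.23 clk 11.325 open 0.0345
 rotvec [ 0.     0.001 -0.   ] | shift in current tool [-0.1041  0.2674  0.0289] | shift after rot [-0.1042  0.2674  0.0288]
```

View pics/l4.png

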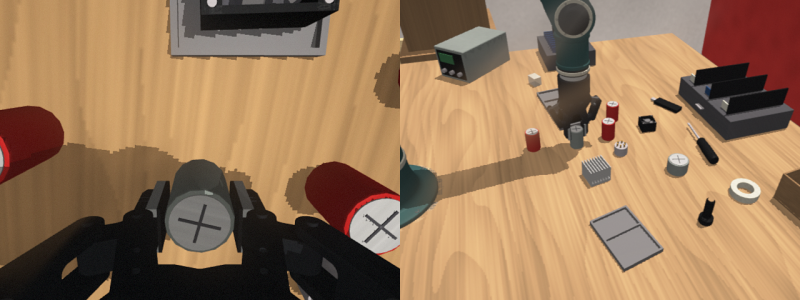

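Gripped the grey can, with the opening at 34.5 mm. Moving it to the narrow bay.

Call:
send_rows --moves '[{"claw": 0.2,"tx": -0.02,"ty": 0,"tz": 0,"rx": 0,"ry": 0,"rz": 0},{"claw": 0.2,"tx": -0.04,"ty": 0,"tz": 0,"rx": 0,"ry": 0,"rz": 0},{"claw": 0.2,"tx": -0.04,"ty": 0,"tz": 0,"rx": 0,"ry": 0,"rz": 0},{"claw": 0.2,"tx": 0,"ty": 0.0446,"tz": 0.0048,"rx": 0,"ry": 0,"rz": 0},{"claw": 0.2,"tx": 0,"ty": 0.0446,"tz": 0.0048,"rx": 0,"ry": 0,"rz": 0},{"claw": 0.2,"tx": 0,"ty": 0.0446,"tz": 0.0048,"rx": 0,"ry": 0,"rz": 0},{"claw": 0.2,"tx": 0,"ty": 0.0446,"tz": 0.0048,"rx": 0,"ry": 0,"rz": 0},{"claw": 0.2,"tx": 0,"ty": 0.0446,"tz": 0.0048,"rx": 0,"ry": 0,"rz": 0},{"claw": 0.2,"tx": 0,"ty": 0.0446,"tz": 0.0048,"rx": 0,"ry": 0,"rz": 0},{"claw": 0.2,"tx": 0.03,"ty": 0,"tz": 0,"rx": 0,"ry": 0,"rz": 0}]'

```text
clock: 12.58
ee_pos: [0.4405, 0.3408, 0.0668]
eef_rot: [0.707, -0.046, 0.704, 0.049]
contact_force: [0.0, -1.5, -1.4]
opening: 0.0343
```

```bash
python3 look.py l5 wrist,side;python3 plan.py "bay('long_tray',.078)[0]" "bay('long_tray',.078)[1]" .0 "F['long_tray'][2]"
```

```text
pos [0.4377 0.3339 0.0629] d [ 0.0027  0.0008 -0.0629] q7 -0.36 clk 12.675 open 0.035
 rotvec [ 0.002 -0.005  0.003] | shift in current tool [0.0628 0.0007 0.0031] | shift after rot [0.0629 0.0005 0.0028]
```

View pics/l5.png

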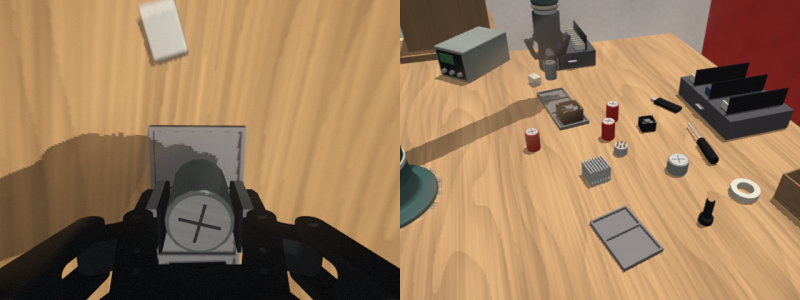

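The can hangs over the narrow bay. Lowering.

Call:
send_rows --moves '[{"claw": 0.2,"tx": 0.03,"ty": 0,"tz": 0.002,"rx": 0,"ry": 0,"rz": 0},{"claw": 0.2,"tx": 0.02,"ty": 0,"tz": 0,"rx": 0,"ry": 0,"rz": 0},{"claw": 0.2,"tx": 0.01,"ty": 0,"tz": 0,"rx": 0,"ry": 0,"rz": 0},{"claw": 0.2,"tx": 0,"ty": 0,"tz": 0,"rx": 0,"ry": 0,"rz": 0}]'

```text
clock: 13.18
ee_pos: [0.4421, 0.3345, 0.0055]
eef_rot: [0.706, -0.045, 0.706, 0.045]
contact_force: [0.2, 0.4, -0.9]
opening: 0.0352
```

```bash
python3 plan.py "bay('long_tray',.078)[0]" "bay('long_tray',.078)[1]" .0 "F['long_tray'][2]"
```

```text
pos [0.4421 0.3345 0.0055] d [-0.0018  0.0003 -0.0055] q7 -0.32 clk 13.175 open 0.0352
 rotvec [-0.001 -0.     0.   ] | shift in current tool [ 0.0055  0.0005 -0.0017] | shift after rot [ 0.0055  0.0005 -0.0017]
```

Call:
send_rows --moves '[{"claw": 0.2,"tx": 0.005,"ty": 0,"tz": -0.001,"rx": 0,"ry": 0,"rz": 0},{"claw": 0.2,"tx": 0,"ty": 0,"tz": 0,"rx": 0,"ry": 0,"rz": 0},{"claw": 0.7,"tx": 0,"ty": 0,"tz": 0,"rx": 0,"ry": 0,"rz": 0},{"claw": 0.8,"tx": 0,"ty": 0,"tz": 0,"rx": 0,"ry": 0,"rz": 0},{"claw": 0.8,"tx": -0.02,"ty": 0,"tz": 0,"rx": 0,"ry": 0,"rz": 0},{"claw": 0.8,"tx": -0.05,"ty": 0,"tz": 0,"rx": 0,"ry": 0,"rz": 0},{"claw": 0.8,"tx": -0.06,"ty": 0,"tz": 0,"rx": 0,"ry": 0,"rz": 0},{"claw": 0.8,"tx": 0,"ty": 0,"tz": 0,"rx": 0,"ry": 0,"rz": 0}]'

```text
clock: 14.18
ee_pos: [0.4442, 0.3372, 0.1365]
eef_rot: [0.709, -0.042, 0.703, 0.048]
contact_force: [-0.0, 0.7, 0.7]
opening: 0.0684
```

```bash
python3 look.py l6 wrist,side;python3 plan.py .4579 -.0698 .13 "1.5708-1.393"
```

```text
pos [0.4412 0.3354 0.1319] d [ 0.0167 -0.4052 -0.0019] q7 -0.4 clk 14.275 open 0.0679
 rotvec [-0.05   0.002 -0.002] | shift in current tool [ 0.0011 -0.404  -0.0352] | shift after rot [ 0.0019 -0.4017 -0.0552]
```

View pics/l6.png

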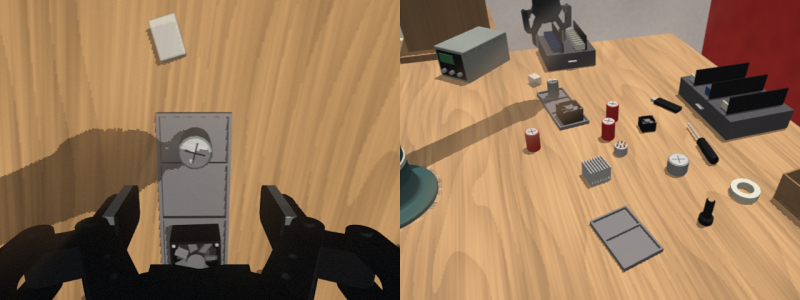

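The capacitor stands in the narrow bay. Next is the heat sink.

Call:
send_rows --moves '[{"claw": 0.9,"tx": 0,"ty": 0,"tz": 0,"rx": -0.045,"ry": 0,"rz": 0},{"claw": 0.9,"tx": 0,"ty": -0.05,"tz": -0.007,"rx": 0,"ry": 0,"rz": 0},{"claw": 0.9,"tx": 0,"ty": -0.05,"tz": -0.007,"rx": 0,"ry": 0,"rz": 0},{"claw": 0.9,"tx": 0,"ty": -0.05,"tz": -0.007,"rx": 0,"ry": 0,"rz": 0},{"claw": 0.9,"tx": 0,"ty": -0.05,"tz": -0.007,"rx": 0,"ry": 0,"rz": 0},{"claw": 0.9,"tx": 0,"ty": -0.05,"tz": -0.007,"rx": 0,"ry": 0,"rz": 0},{"claw": 0.9,"tx": 0,"ty": -0.05,"tz": -0.007,"rx": 0,"ry": 0,"rz": 0},{"claw": 0.9,"tx": 0,"ty": -0.05,"tz": -0.007,"rx": 0,"ry": 0,"rz": 0},{"claw": 0.9,"tx": 0,"ty": -0.05,"tz": -0.007,"rx": 0,"ry": 0,"rz": 0},{"claw": 0.9,"tx": 0,"ty": 0,"tz": 0,"rx": 0,"ry": 0,"rz": 0}]'

```text
clock: 15.52
ee_pos: [0.4533, -0.0727, 0.1296]
eef_rot: [0.704, -0.059, 0.705, 0.058]
contact_force: [-0.4, 0.3, 0.1]
opening: 0.0768
```

```bash
python3 look.py l7 wrist;python3 plan.py .4579 -.0698 -.017 "1.5708-1.393"
```

```text
pos [ 0.4534 -0.0703  0.1295] d [ 0.0045  0.0005 -0.1465] q7 0.45 clk 15.575 open 0.0766
 rotvec [-0.009 -0.003  0.   ] | shift in current tool [ 0.1465 -0.0002  0.0048] | shift after rot [ 0.1465 -0.0003  0.0045]
```

View pics/l7.png

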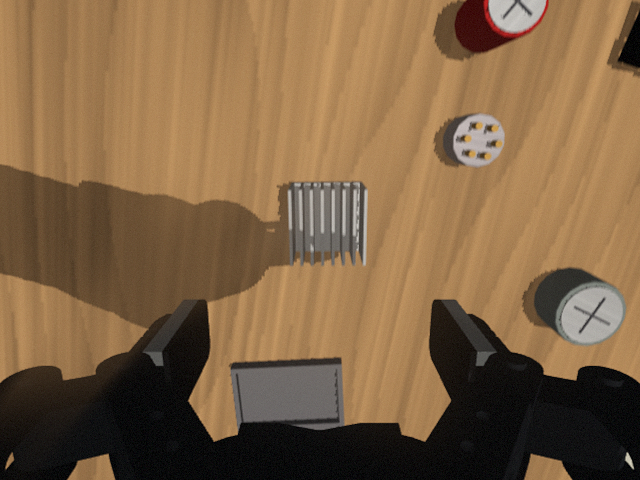

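The heat sink is centred at about (328,222) and aligned. Descending and gripping.

Call:
send_rows --moves '[{"claw": 0.9,"tx": 0.05,"ty": 0.001,"tz": 0.0045,"rx": -0.009,"ry": 0,"rz": 0},{"claw": 0.9,"tx": 0.05,"ty": 0,"tz": 0,"rx": 0,"ry": 0,"rz": 0},{"claw": 0.9,"tx": 0.033,"ty": 0,"tz": 0,"rx": 0,"ry": 0,"rz": 0},{"claw": 0.9,"tx": 0.013,"ty": 0,"tz": 0,"rx": 0,"ry": 0,"rz": 0},{"claw": 0.9,"tx": 0,"ty": 0,"tz": 0,"rx": 0,"ry": 0,"rz": 0},{"claw": 0.3,"tx": 0,"ty": 0,"tz": 0,"rx": 0,"ry": 0,"rz": 0},{"claw": 0.3,"tx": 0,"ty": 0,"tz": 0,"rx": 0,"ry": 0,"rz": 0},{"claw": 0.3,"tx": 0,"ty": 0,"tz": 0,"rx": 0,"ry": 0,"rz": 0},{"claw": 0.3,"tx": 0,"ty": 0,"tz": 0,"rx": 0,"ry": 0,"rz": 0}]'

```text
clock: 16.7
ee_pos: [0.4599, -0.0668, -0.0143]
eef_rot: [0.705, -0.064, 0.703, 0.064]
contact_force: [-1.8, 0.4, 6.7]
opening: 0.0495
```

```bash
python3 look.py l8 wrist,side;python3 plan.py "bay('long_tray',.012)[0]" "bay('long_tray',.012)[1]" .09 "F['long_tray'][2]"
```

```text
pos [ 0.4599 -0.0668 -0.0143] d [-0.0111  0.3361  0.1043] q7 0.67 clk 16.8 open 0.0492
 rotvec [ 0.054  0.002 -0.   ] | shift in current tool [-0.1041  0.3325  0.0502] | shift after rot [-0.1043  0.3347  0.0318]
```

View pics/l8.png

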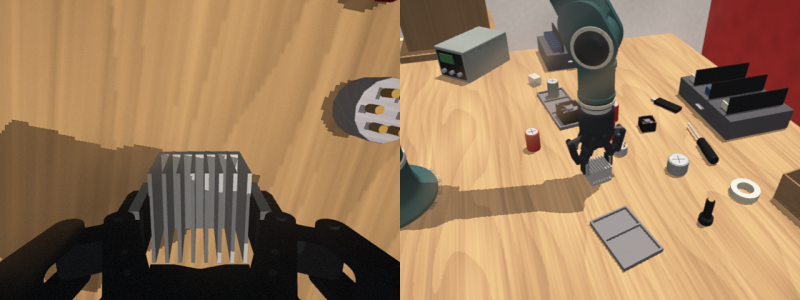

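Gripped, with the opening at 49.3 mm. Lifting and moving to the middle bay.

Call:
send_rows --moves '[{"claw": 0.3,"tx": -0.02,"ty": 0,"tz": 0,"rx": 0,"ry": 0,"rz": 0},{"claw": 0.3,"tx": -0.045,"ty": 0,"tz": 0,"rx": 0,"ry": 0,"rz": 0},{"claw": 0.3,"tx": -0.04,"ty": 0,"tz": 0,"rx": 0.054,"ry": 0,"rz": 0},{"claw": 0.3,"tx": 0,"ty": 0.048,"tz": 0.0045,"rx": 0,"ry": 0,"rz": 0},{"claw": 0.3,"tx": 0,"ty": 0.048,"tz": 0.0045,"rx": 0,"ry": 0,"rz": 0},{"claw": 0.3,"tx": 0,"ty": 0.048,"tz": 0.0045,"rx": 0,"ry": 0,"rz": 0},{"claw": 0.3,"tx": 0,"ty": 0.048,"tz": 0.0045,"rx": 0,"ry": 0,"rz": 0},{"claw": 0.3,"tx": 0,"ty": 0.048,"tz": 0.0045,"rx": 0,"ry": 0,"rz": 0},{"claw": 0.3,"tx": 0,"ty": 0.048,"tz": 0.0045,"rx": 0,"ry": 0,"rz": 0},{"claw": 0.3,"tx": 0,"ty": 0.048,"tz": 0.0045,"rx": 0,"ry": 0,"rz": 0}]'

```text
clock: 18.05
ee_pos: [0.4471, 0.2721, 0.0901]
eef_rot: [0.706, -0.045, 0.705, 0.046]
contact_force: [0.8, -0.4, -1.6]
opening: 0.049
```

Call:
send_rows --moves '[{"claw": 0.3,"tx": 0.02,"ty": 0,"tz": 0,"rx": 0,"ry": 0,"rz": 0},{"claw": 0.3,"tx": 0,"ty": 0,"tz": 0,"rx": 0,"ry": 0,"rz": 0}]'

```text
clock: 18.3
ee_pos: [0.4461, 0.2701, 0.0688]
eef_rot: [0.705, -0.046, 0.706, 0.045]
contact_force: [-0.6, -1.0, -1.0]
opening: 0.0493
```

```bash
python3 look.py l9 wrist,side;python3 plan.py "bay('long_tray',.014)[0]" "bay('long_tray',.014)[1]" -.010 "F['long_tray'][2]"
```

```text
pos [0.4475 0.2696 0.0699] d [ 0.001   0.0017 -0.0799] q7 -0.2 clk 18.4 open 0.0491
 rotvec [-0.001  0.     0.   ] | shift in current tool [0.0799 0.0015 0.0012] | shift after rot [0.0799 0.0015 0.0012]
```

View pics/l9.png

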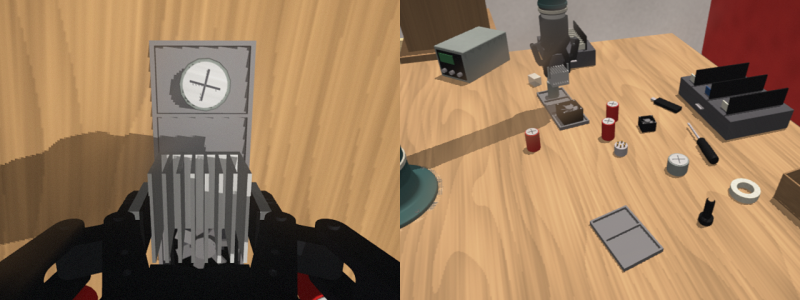

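Call:
send_rows --moves '[{"claw": 0.3,"tx": 0.04,"ty": 0.0015,"tz": 0.001,"rx": 0,"ry": 0,"rz": 0},{"claw": 0.3,"tx": 0.025,"ty": 0,"tz": 0,"rx": 0,"ry": 0,"rz": 0},{"claw": 0.3,"tx": 0.01,"ty": 0,"tz": 0,"rx": 0,"ry": 0,"rz": 0},{"claw": 0.3,"tx": 0,"ty": 0,"tz": 0,"rx": 0,"ry": 0,"rz": 0}]'

```text
clock: 18.9
ee_pos: [0.4486, 0.2714, -0.0053]
eef_rot: [0.706, -0.045, 0.706, 0.045]
contact_force: [-0.6, 0.3, -1.1]
opening: 0.0492
```

```bash
python3 look.py l10 wrist,side;python3 plan.py "bay('long_tray',.014)[0]" "bay('long_tray',.014)[1]" -.010 "F['long_tray'][2]"
```

```text
pos [ 0.4491  0.2721 -0.0045] d [-0.0006 -0.0009 -0.0055] q7 -0.13 clk 19.0 open 0.0493
 rotvec [-0.001  0.002 -0.001] | shift in current tool [ 0.0055 -0.0008 -0.0007] | shift after rot [ 0.0055 -0.0008 -0.0007]
```

View pics/l10.png

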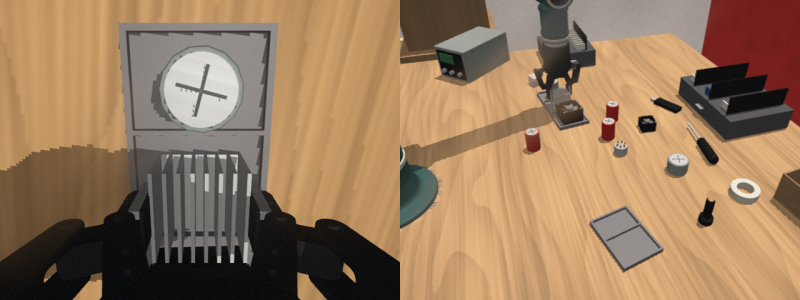

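Call:
send_rows --moves '[{"claw": 0.3,"tx": 0.003,"ty": 0,"tz": 0,"rx": 0,"ry": 0,"rz": 0},{"claw": 0.3,"tx": 0.002,"ty": 0,"tz": 0,"rx": 0,"ry": 0,"rz": 0},{"claw": 0.3,"tx": 0,"ty": 0,"tz": 0,"rx": 0,"ry": 0,"rz": 0},{"claw": 0.8,"tx": 0,"ty": 0,"tz": 0,"rx": 0,"ry": 0,"rz": 0},{"claw": 0.9,"tx": 0,"ty": 0,"tz": 0,"rx": 0,"ry": 0,"rz": 0},{"claw": 0.9,"tx": 0,"ty": 0,"tz": 0,"rx": 0,"ry": 0,"rz": 0},{"claw": 0.9,"tx": -0.03,"ty": 0,"tz": 0,"rx": 0,"ry": 0,"rz": 0},{"claw": 0.9,"tx": -0.05,"ty": 0,"tz": 0,"rx": 0,"ry": 0,"rz": 0},{"claw": 0.9,"tx": -0.06,"ty": 0,"tz": 0,"rx": 0,"ry": 0,"rz": 0},{"claw": 0.9,"tx": 0,"ty": 0,"tz": 0,"rx": 0,"ry": 0,"rz": 0}]'

```text
clock: 20.25
ee_pos: [0.451, 0.2737, 0.1338]
eef_rot: [0.708, -0.043, 0.703, 0.047]
contact_force: [-0.2, 0.7, -1.4]
opening: 0.0769
```

```bash
python3 look.py l11 wrist,side;python3 plan.py .653 .0826 .13 "-.1213"
```

```text
pos [0.4479 0.2722 0.1298] d [ 2.051e-01 -1.896e-01  2.000e-04] q7 -0.25 clk 20.35 open 0.0772
 rotvec [ 0.25   0.    -0.001] | shift in current tool [-0.0004 -0.2143  0.1791] | shift after rot [-2.000e-04 -1.634e-01  2.265e-01]
```

View pics/l11.png

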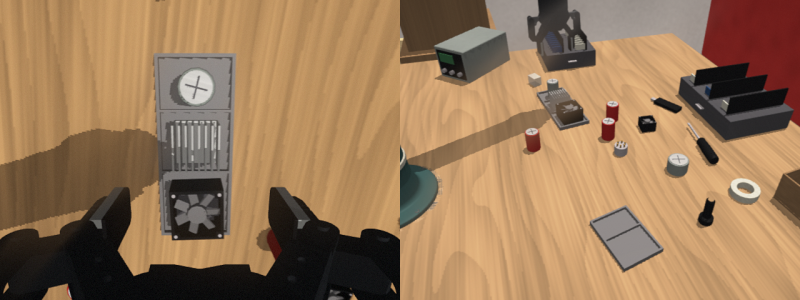

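The long tray now holds all three parts. Next is the small fan.

Call:
send_rows --moves '[{"claw": 0.8,"tx": 0,"ty": 0,"tz": 0,"rx": 0.125,"ry": 0,"rz": 0},{"claw": 0.8,"tx": 0,"ty": 0,"tz": 0,"rx": 0.125,"ry": 0,"rz": 0},{"claw": 0.8,"tx": 0,"ty": -0.0272,"tz": 0.0377,"rx": 0,"ry": 0,"rz": 0},{"claw": 0.8,"tx": 0,"ty": -0.0272,"tz": 0.0377,"rx": 0,"ry": 0,"rz": 0},{"claw": 0.8,"tx": 0,"ty": -0.0272,"tz": 0.0377,"rx": 0,"ry": 0,"rz": 0},{"claw": 0.8,"tx": 0,"ty": -0.0272,"tz": 0.0377,"rx": 0,"ry": 0,"rz": 0},{"claw": 0.8,"tx": 0,"ty": -0.0272,"tz": 0.0377,"rx": 0,"ry": 0,"rz": 0},{"claw": 0.8,"tx": 0,"ty": -0.0272,"tz": 0.0377,"rx": 0,"ry": 0,"rz": 0},{"claw": 0.8,"tx": 0,"ty": 0,"tz": 0,"rx": 0,"ry": 0,"rz": 0}]'

```text
clock: 21.48
ee_pos: [0.6535, 0.0772, 0.1271]
eef_rot: [0.705, 0.044, 0.706, -0.047]
contact_force: [-0.4, -0.4, -0.7]
opening: 0.0684
```

```bash
python3 look.py l12 wrist;python3 plan.py .653 .0826 -.03 "-.1213"
```

```text
pos [0.6521 0.0799 0.1269] d [ 0.0009  0.0027 -0.1569] q7 0.01 clk 21.525 open 0.0682
 rotvec [-0.004 -0.003  0.002] | shift in current tool [0.1569 0.0032 0.0011] | shift after rot [0.1569 0.0028 0.0006]
```

View pics/l12.png

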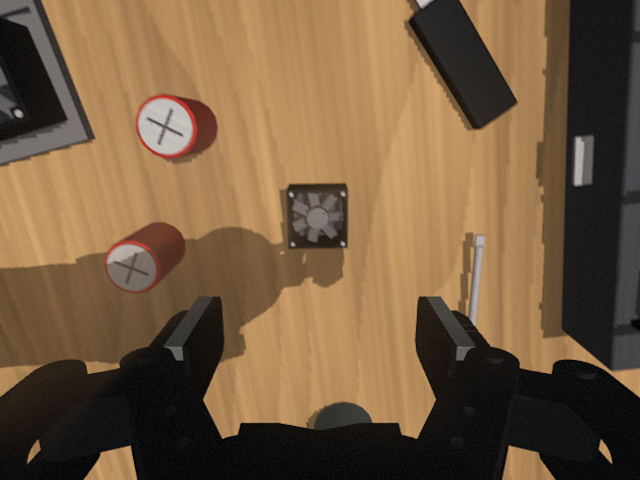

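The small fan is centred at (318,217) and aligned. Descending slowly at the end.

Call:
send_rows --moves '[{"claw": 0.8,"tx": 0.05,"ty": 0.003,"tz": 0.001,"rx": 0,"ry": 0,"rz": 0},{"claw": 0.8,"tx": 0.05,"ty": 0,"tz": 0,"rx": 0,"ry": 0,"rz": 0},{"claw": 0.8,"tx": 0.033,"ty": 0,"tz": 0,"rx": 0,"ry": 0,"rz": 0},{"claw": 0.8,"tx": 0.014,"ty": 0,"tz": 0,"rx": 0,"ry": 0,"rz": 0},{"claw": 0.8,"tx": 0.006,"ty": 0,"tz": 0,"rx": 0,"ry": 0,"rz": 0},{"claw": 0.8,"tx": 0,"ty": 0,"tz": 0,"rx": 0,"ry": 0,"rz": 0}]'

```text
clock: 22.28
ee_pos: [0.6545, 0.0856, -0.0229]
eef_rot: [0.706, 0.043, 0.705, -0.043]
contact_force: [0.0, 0.8, 0.8]
opening: 0.0681
```

```bash
python3 look.py l13 wrist,side;python3 plan.py .653 .0826 -.026 "-.1213"
```

```text
pos [ 0.6551  0.0855 -0.0222] d [-0.0021 -0.0029 -0.0038] q7 0.09 clk 22.375 open 0.0685
 rotvec [-0.001  0.002 -0.001] | shift in current tool [ 0.0038 -0.0031 -0.0018] | shift after rot [ 0.0038 -0.0031 -0.0018]
```

View pics/l13.png

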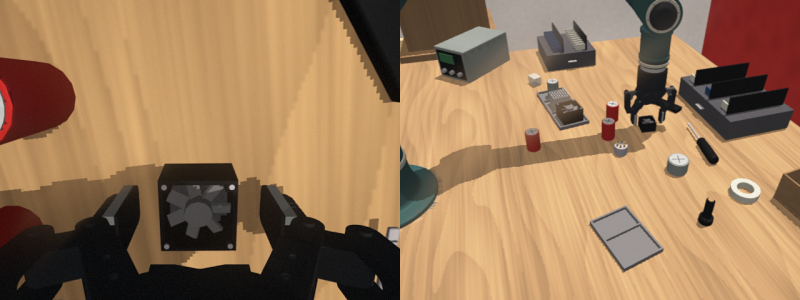

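Call:
send_rows --moves '[{"claw": 0.8,"tx": 0.004,"ty": -0.003,"tz": -0.001,"rx": 0,"ry": 0,"rz": 0},{"claw": 0.25,"tx": 0,"ty": 0,"tz": 0,"rx": 0,"ry": 0,"rz": 0},{"claw": 0.25,"tx": 0,"ty": 0,"tz": 0,"rx": 0,"ry": 0,"rz": 0},{"claw": 0.25,"tx": 0,"ty": 0,"tz": 0,"rx": 0,"ry": 0,"rz": 0},{"claw": 0.25,"tx": 0,"ty": 0,"tz": 0,"rx": 0,"ry": 0,"rz": 0}]'

```text
clock: 23.0
ee_pos: [0.6531, 0.0823, -0.0272]
eef_rot: [0.706, 0.043, 0.706, -0.043]
contact_force: [-0.3, -1.5, 3.1]
opening: 0.0392
```

```bash
python3 look.py l14 wrist,side;python3 plan.py "bay('short_tray',-.0265)[0]" "bay('short_tray',-.0265)[1]" .09 "F['short_tray'][2]"
```

```text
pos [ 0.6531  0.0823 -0.0272] d [-0.1874 -0.3636  0.1172] q7 0.1 clk 23.1 open 0.0389
 rotvec [-0.347  0.001 -0.   ] | shift in current tool [-0.1174 -0.3837 -0.1416] | shift after rot [-0.1172 -0.3126 -0.2638]
```

View pics/l14.png

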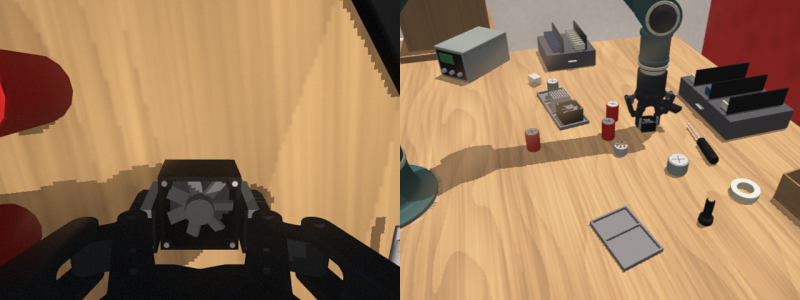

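Gripped, with the opening at 39 mm. Moving to the short tray.

Call:
send_rows --moves '[{"claw": 0.25,"tx": -0.02,"ty": 0,"tz": 0,"rx": 0,"ry": 0,"rz": 0},{"claw": 0.25,"tx": -0.05,"ty": 0,"tz": 0,"rx": 0,"ry": 0,"rz": 0},{"claw": 0.25,"tx": -0.047,"ty": 0,"tz": 0,"rx": 0,"ry": 0,"rz": 0},{"claw": 0.25,"tx": 0,"ty": -0.048,"tz": -0.0177,"rx": 0,"ry": 0,"rz": 0},{"claw": 0.25,"tx": 0,"ty": -0.048,"tz": -0.0177,"rx": 0,"ry": 0,"rz": 0},{"claw": 0.25,"tx": 0,"ty": -0.048,"tz": -0.0177,"rx": 0,"ry": 0,"rz": 0},{"claw": 0.25,"tx": 0,"ty": -0.048,"tz": -0.0177,"rx": 0,"ry": 0,"rz": 0},{"claw": 0.25,"tx": 0,"ty": -0.048,"tz": -0.0177,"rx": 0,"ry": 0,"rz": 0},{"claw": 0.25,"tx": 0,"ty": -0.048,"tz": -0.0177,"rx": 0,"ry": 0,"rz": 0},{"claw": 0.25,"tx": 0,"ty": -0.048,"tz": -0.0177,"rx": 0,"ry": 0,"rz": 0}]'

```text
clock: 24.35
ee_pos: [0.4883, -0.2373, 0.0904]
eef_rot: [0.706, 0.043, 0.705, -0.043]
contact_force: [0.5, -0.5, -1.1]
opening: 0.0391
```

Call:
send_rows --moves '[{"claw": 0.25,"tx": 0,"ty": -0.046,"tz": -0.0177,"rx": 0,"ry": 0,"rz": 0},{"claw": 0.25,"tx": 0,"ty": 0,"tz": 0,"rx": -0.173,"ry": 0,"rz": 0},{"claw": 0.25,"tx": 0,"ty": 0,"tz": 0,"rx": -0.173,"ry": 0,"rz": 0},{"claw": 0.25,"tx": 0.03,"ty": 0,"tz": 0,"rx": 0,"ry": 0,"rz": 0},{"claw": 0.25,"tx": 0,"ty": 0,"tz": 0,"rx": 0,"ry": 0,"rz": 0}]'

```text
clock: 24.98
ee_pos: [0.4643, -0.2788, 0.0587]
eef_rot: [0.702, -0.078, 0.704, 0.08]
contact_force: [-1.1, -0.1, -0.5]
opening: 0.0393
```

```bash
python3 look.py l15 wrist,side;python3 plan.py "bay('short_tray',-.0265)[0]" "bay('short_tray',-.0265)[1]" -.023 "F['short_tray'][2]"
```

```text
pos [ 0.4658 -0.2798  0.0602] d [-0.0001 -0.0015 -0.0832] q7 1.03 clk 25.075 open 0.0393
 rotvec [-0.002  0.     0.   ] | shift in current tool [ 0.0832 -0.0014 -0.0004] | shift after rot [ 0.0832 -0.0014 -0.0004]
```

View pics/l15.png

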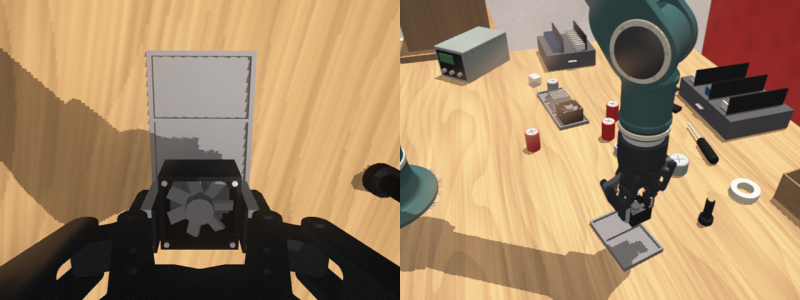

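The fan is over the wider bay and square with it. Lowering, then a small opening so the fingers stay clear of the rim.

Call:
send_rows --moves '[{"claw": 0.25,"tx": 0.04,"ty": -0.001,"tz": 0,"rx": 0,"ry": 0,"rz": 0},{"claw": 0.25,"tx": 0.025,"ty": 0,"tz": 0,"rx": 0,"ry": 0,"rz": 0},{"claw": 0.25,"tx": 0.012,"ty": 0,"tz": 0,"rx": 0,"ry": 0,"rz": 0},{"claw": 0.25,"tx": 0.002,"ty": 0,"tz": 0,"rx": 0,"ry": 0,"rz": 0},{"claw": 0.25,"tx": 0,"ty": 0,"tz": 0,"rx": 0,"ry": 0,"rz": 0}]'

```text
clock: 25.7
ee_pos: [0.4667, -0.2809, -0.0187]
eef_rot: [0.703, -0.079, 0.702, 0.079]
contact_force: [-0.2, 0.3, -0.7]
opening: 0.0393
```

```bash
python3 look.py l16 wrist,side;python3 plan.py "bay('short_tray',-.0265)[0]" "bay('short_tray',-.0265)[1]" -.023 "F['short_tray'][2]"
```

```text
pos [ 0.4667 -0.2809 -0.0186] d [-0.001  -0.0004 -0.0044] q7 1.1 clk 25.8 open 0.0391
 rotvec [-0.001  0.002  0.001] | shift in current tool [ 0.0044 -0.0001 -0.0011] | shift after rot [ 0.0044 -0.0001 -0.001 ]
```

View pics/l16.png

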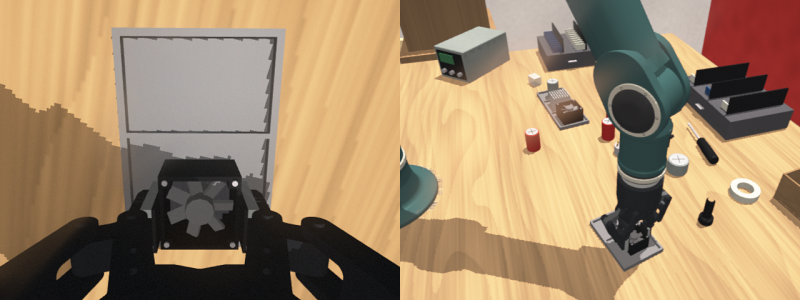

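Call:
send_rows --moves '[{"claw": 0.25,"tx": 0.002,"ty": 0,"tz": 0,"rx": 0,"ry": 0,"rz": 0},{"claw": 0.25,"tx": 0.0015,"ty": 0,"tz": 0,"rx": 0,"ry": 0,"rz": 0},{"claw": 0.25,"tx": 0,"ty": 0,"tz": 0,"rx": 0,"ry": 0,"rz": 0},{"claw": 0.58,"tx": 0,"ty": 0,"tz": 0,"rx": 0,"ry": 0,"rz": 0},{"claw": 0.58,"tx": 0,"ty": 0,"tz": 0,"rx": 0,"ry": 0,"rz": 0},{"claw": 0.58,"tx": -0.02,"ty": 0,"tz": 0,"rx": 0,"ry": 0,"rz": 0},{"claw": 0.6,"tx": -0.05,"ty": 0,"tz": 0,"rx": 0,"ry": 0,"rz": 0},{"claw": 0.6,"tx": -0.06,"ty": 0,"tz": 0,"rx": 0,"ry": 0,"rz": 0},{"claw": 0.6,"tx": -0.04,"ty": 0,"tz": 0,"rx": 0,"ry": 0,"rz": 0},{"claw": 0.6,"tx": 0,"ty": 0,"tz": 0,"rx": 0,"ry": 0,"rz": 0}]'

```text
clock: 27.05
ee_pos: [0.4682, -0.2818, 0.1515]
eef_rot: [0.705, -0.08, 0.7, 0.078]
contact_force: [0.6, 0.0, 0.2]
opening: 0.0512
```

```bash
python3 look.py l17 wrist,side;python3 plan.py .6324 -.2649 .15 "F['short_tray'][2]"
```

```text
pos [ 0.466  -0.2802  0.1477] d [0.1664 0.0153 0.0023] q7 0.95 clk 27.15 open 0.0511
 rotvec [-0.001  0.001  0.   ] | shift in current tool [-0.002  -0.0221  0.1657] | shift after rot [-0.0023 -0.0222  0.1656]
```

View pics/l17.png

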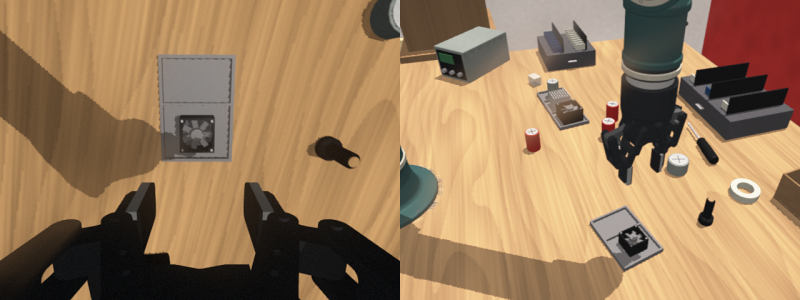

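The small fan is in the wider bay. Last is the antenna, at (338,155) in the wrist half of the picture.

Call:
send_rows --moves '[{"claw": 0.6,"tx": 0,"ty": -0.0055,"tz": 0.0415,"rx": 0,"ry": 0,"rz": 0},{"claw": 0.6,"tx": 0,"ty": -0.0055,"tz": 0.0415,"rx": 0,"ry": 0,"rz": 0},{"claw": 0.6,"tx": 0,"ty": -0.0055,"tz": 0.0415,"rx": 0,"ry": 0,"rz": 0},{"claw": 0.6,"tx": 0,"ty": -0.0055,"tz": 0.0415,"rx": 0,"ry": 0,"rz": 0},{"claw": 0.6,"tx": 0,"ty": 0,"tz": 0,"rx": 0,"ry": 0,"rz": 0}]'

```text
clock: 27.78
ee_pos: [0.6343, -0.2629, 0.1442]
eef_rot: [0.702, -0.08, 0.703, 0.081]
contact_force: [-0.2, -0.2, 0.0]
opening: 0.0512
```

```bash
python3 look.py l18 wrist;python3 plan.py .6324 -.2649 0 "F['short_tray'][2]"; python3 - <<'E'
from rig import arm
from h import *
st=arm.read_state();c=arm.camera_params('wrist')
T=np.eye(4);T[:3,:3]=rot(st['eef_rot']);T[:3,3]=st['ee_pos'];M=np.linalg.inv(T@c['tool_from_camera'])
for p in([.6324,-.2649,.062],[.6324,-.2649,.012]):
    q=M@np.r_[p,1];u=c['K']@q[:3];print(u[:2]/u[2])
E
```

```text
pos [ 0.6323 -0.2641  0.1444] d [ 1.000e-04 -8.000e-04 -1.444e-01] q7 0.84 clk 27.825 open 0.0516
 rotvec [ 0.    -0.004 -0.002] | shift in current tool [ 0.1444 -0.001   0.0005] | shift after rot [ 0.1444 -0.0008 -0.    ]
[319.47323212 237.00850243]
[319.75180843 219.99125137]
```

View pics/l18.png

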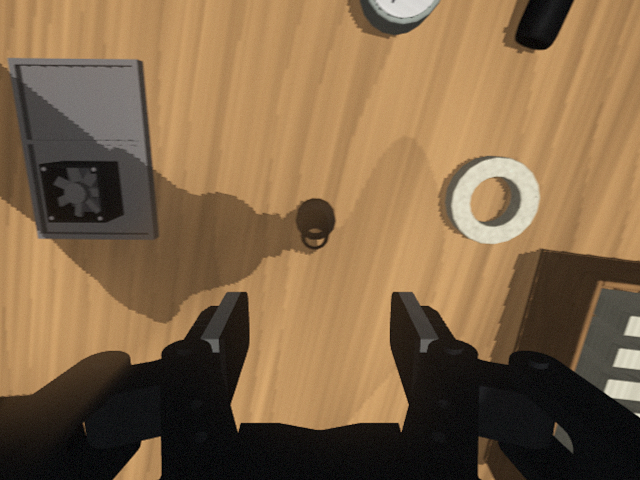

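The antenna stands at (315,239) top and (315,216) foot, matching the prediction. Descending onto the stem.

Call:
send_rows --moves '[{"claw": 0.6,"tx": 0.05,"ty": -0.001,"tz": -0.001,"rx": 0,"ry": 0,"rz": 0},{"claw": 0.6,"tx": 0.05,"ty": 0,"tz": 0,"rx": 0,"ry": 0,"rz": 0},{"claw": 0.6,"tx": 0.03,"ty": 0,"tz": 0,"rx": 0,"ry": 0,"rz": 0},{"claw": 0.6,"tx": 0.014,"ty": 0,"tz": 0,"rx": 0,"ry": 0,"rz": 0},{"claw": 0.6,"tx": 0,"ty": 0,"tz": 0,"rx": 0,"ry": 0,"rz": 0},{"claw": 0.05,"tx": 0,"ty": 0,"tz": 0,"rx": 0,"ry": 0,"rz": 0},{"claw": 0.05,"tx": 0,"ty": 0,"tz": 0,"rx": 0,"ry": 0,"rz": 0},{"claw": 0.05,"tx": 0,"ty": 0,"tz": 0,"rx": 0,"ry": 0,"rz": 0},{"claw": 0.05,"tx": 0,"ty": 0,"tz": 0,"rx": 0,"ry": 0,"rz": 0},{"claw": 0.05,"tx": 0,"ty": 0,"tz": 0,"rx": 0,"ry": 0,"rz": 0}]'

```text
clock: 29.08
ee_pos: [0.633, -0.2668, 0.0047]
eef_rot: [0.703, -0.079, 0.702, 0.079]
contact_force: [-1.9, 0.1, 6.2]
opening: 0.0163
```

```bash
python3 look.py l19 wrist,side;python3 plan.py "bay('short_tray',.0345)[0]" "bay('short_tray',.0345)[1]" .1 "F['short_tray'][2]"
```

```text
pos [ 0.6329 -0.2668  0.0047] d [-0.1808  0.045   0.0953] q7 0.91 clk 29.175 open 0.0166
 rotvec [-0.001  0.002  0.001] | shift in current tool [-0.0958  0.0839 -0.1661] | shift after rot [-0.0953  0.0842 -0.1662]
```

View pics/l19.png

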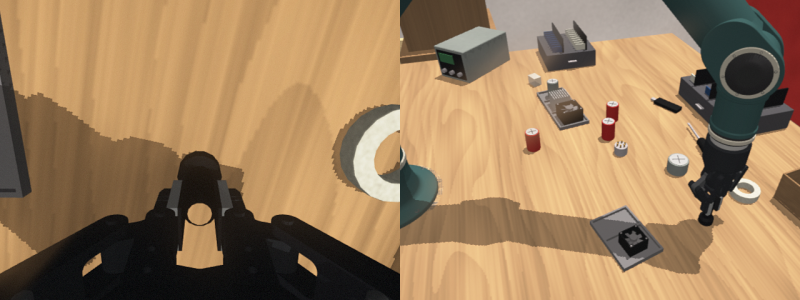

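Gripped the stem, with the opening at 16.5 mm. Lifting and moving to the narrower bay.

Call:
send_rows --moves '[{"claw": 0.05,"tx": -0.02,"ty": 0,"tz": 0,"rx": 0,"ry": 0,"rz": 0},{"claw": 0.05,"tx": -0.04,"ty": 0,"tz": 0,"rx": 0,"ry": 0,"rz": 0},{"claw": 0.05,"tx": -0.035,"ty": 0,"tz": 0,"rx": 0,"ry": 0,"rz": 0},{"claw": 0.05,"tx": 0,"ty": 0.021,"tz": -0.0415,"rx": 0,"ry": 0,"rz": 0},{"claw": 0.05,"tx": 0,"ty": 0.021,"tz": -0.0415,"rx": 0,"ry": 0,"rz": 0},{"claw": 0.05,"tx": 0,"ty": 0.021,"tz": -0.0415,"rx": 0,"ry": 0,"rz": 0},{"claw": 0.05,"tx": 0,"ty": 0.021,"tz": -0.0415,"rx": 0,"ry": 0,"rz": 0},{"claw": 0.05,"tx": 0.03,"ty": 0,"tz": 0,"rx": 0,"ry": 0,"rz": 0},{"claw": 0.05,"tx": 0,"ty": 0,"tz": 0,"rx": 0,"ry": 0,"rz": 0}]'

```text
clock: 30.3
ee_pos: [0.4505, -0.2207, 0.0678]
eef_rot: [0.702, -0.078, 0.703, 0.079]
contact_force: [0.4, -0.1, 0.1]
opening: 0.0166
```

```bash
python3 look.py l20 wrist,side;python3 plan.py "bay('short_tray',.0345)[0]" "bay('short_tray',.0345)[1]" .0087 "F['short_tray'][2]"
```

```text
pos [ 0.4523 -0.2217  0.0689] d [-0.0002 -0.0001 -0.0602] q7 0.93 clk 30.4 open 0.0164
 rotvec [-0.001  0.001  0.001] | shift in current tool [ 0.0602 -0.     -0.0003] | shift after rot [ 0.0602 -0.0001 -0.0002]
```

View pics/l20.png

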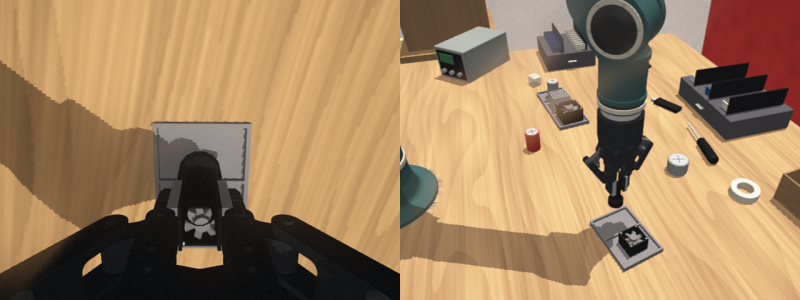

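Call:
send_rows --moves '[{"claw": 0.05,"tx": 0.03,"ty": 0,"tz": 0,"rx": 0,"ry": 0,"rz": 0},{"claw": 0.05,"tx": 0.018,"ty": 0,"tz": 0,"rx": 0,"ry": 0,"rz": 0},{"claw": 0.05,"tx": 0.008,"ty": 0,"tz": 0,"rx": 0,"ry": 0,"rz": 0},{"claw": 0.05,"tx": 0,"ty": 0,"tz": 0,"rx": 0,"ry": 0,"rz": 0},{"claw": 0.05,"tx": 0,"ty": 0,"tz": 0,"rx": 0,"ry": 0,"rz": 0}]'

```text
clock: 31.02
ee_pos: [0.4519, -0.2216, 0.0125]
eef_rot: [0.703, -0.079, 0.702, 0.079]
contact_force: [-0.3, -0.1, 0.2]
opening: 0.0165
```

```bash
python3 look.py l21 wrist,side;python3 plan.py "bay('short_tray',.0345)[0]" "bay('short_tray',.0345)[1]" .0087 "F['short_tray'][2]"
```

```text
pos [ 0.4519 -0.2215  0.0125] d [ 0.0002 -0.0003 -0.0038] q7 1.0 clk 31.125 open 0.0164
 rotvec [-0.001  0.001  0.001] | shift in current tool [ 0.0038 -0.0003  0.0001] | shift after rot [ 0.0038 -0.0003  0.0001]
```

View pics/l21.png

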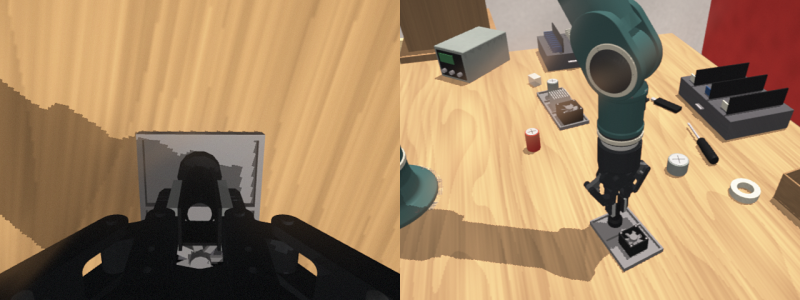

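Call:
send_rows --moves '[{"claw": 0.05,"tx": 0.002,"ty": 0,"tz": 0,"rx": 0,"ry": 0,"rz": 0},{"claw": 0.05,"tx": 0.0015,"ty": 0,"tz": 0,"rx": 0,"ry": 0,"rz": 0},{"claw": 0.05,"tx": 0,"ty": 0,"tz": 0,"rx": 0,"ry": 0,"rz": 0},{"claw": 0.05,"tx": 0,"ty": 0,"tz": 0,"rx": 0,"ry": 0,"rz": 0}]'

```text
clock: 31.62
ee_pos: [0.4516, -0.2212, 0.0086]
eef_rot: [0.703, -0.079, 0.703, 0.079]
contact_force: [0.7, 0.4, 4.8]
opening: 0.0163
```

The force of 4.8 N upward shows the antenna is on the floor. Releasing and raising.

Call:
send_rows --moves '[{"claw": 0.35,"tx": 0,"ty": 0,"tz": 0,"rx": 0,"ry": 0,"rz": 0},{"claw": 0.5,"tx": 0,"ty": 0,"tz": 0,"rx": 0,"ry": 0,"rz": 0},{"claw": 0.5,"tx": 0,"ty": 0,"tz": 0,"rx": 0,"ry": 0,"rz": 0},{"claw": 0.5,"tx": -0.02,"ty": 0,"tz": 0,"rx": 0,"ry": 0,"rz": 0},{"claw": 0.5,"tx": -0.04,"ty": 0,"tz": 0,"rx": 0,"ry": 0,"rz": 0},{"claw": 0.5,"tx": -0.05,"ty": 0,"tz": 0,"rx": 0,"ry": 0,"rz": 0},{"claw": 0.5,"tx": -0.05,"ty": 0,"tz": 0,"rx": 0,"ry": 0,"rz": 0},{"claw": 0.5,"tx": -0.03,"ty": 0,"tz": 0,"rx": 0,"ry": 0,"rz": 0},{"claw": 0.5,"tx": 0,"ty": 0,"tz": 0,"rx": 0,"ry": 0,"rz": 0}]'

```text
clock: 32.75
ee_pos: [0.4529, -0.2218, 0.2006]
eef_rot: [0.704, -0.08, 0.701, 0.079]
contact_force: [-0.3, -0.3, -0.9]
opening: 0.0428
```

```bash
python3 - <<'E'
from rig import arm
from h import *
cams={n:arm.camera_params(n) for n in("scene","side")};F=pickle.load(open('F.pkl','rb'))
vis={}
for n in cams: vis[n]=arm.grab_frame(n)[:,:,::-1].copy()
for l,t,by in(('large_fan','long_tray',-.066),('heat_sink','long_tray',.012),('slim_capacitor','long_tray',.078),('small_fan','short_tray',-.0265),('antenna','short_tray',.0345),('squat_capacitor',None,0)):
    exp=F[l][:2] if t is None else F[t][:2]+by*np.array([-np.sin(F[t][2]),np.cos(F[t][2])])
    obs=[];
    for n in cams:
        e=proj([[exp[0],exp[1],.02]],cams[n])[0]
        r=[x for x in arm.trace(n,l) if np.hypot(*(x['bbox'][:2]-e))<15]
        if r: obs.append((cams[n],r[0]['region'].astype(float)))
    if not obs: print(l,'none');continue
    x,f=fit(l,obs,exp); 
    if t:
        d=x[:2]-F[t][:2];c,s=np.cos(F[t][2]),np.sin(F[t][2]);print(l,len(obs),round(f,3),'tray xy',np.round([c*d[0]+s*d[1],-s*d[0]+c*d[1]],4),'want y',by)
    else: print(l,len(obs),round(f,3),'moved',np.round(x[:2]-F[l][:2],4))
w=arm.grab_frame('wrist')[:,:,::-1]
cv2.imwrite('pics/end1.png',cv2.resize(vis['scene'][170:350,140:520],None,fx=2.1,fy=2.1,interpolation=2))
cv2.imwrite('pics/end2.png',cv2.resize(vis['side'][120:440,180:580],None,fx=1.85,fy=1.85,interpolation=2))
cv2.imwrite('pics/end3.png',w);print(arm.read_state()['clock'])
E
```

```text
large_fan 2 0.127 tray xy [ 0.0009 -0.0647] want y -0.066
heat_sink 2 0.239 tray xy [-0.0025  0.0128] want y 0.012
slim_capacitor 2 0.301 tray xy [-0.0015  0.076 ] want y 0.078
small_fan 2 0.139 tray xy [ 0.0023 -0.024 ] want y -0.0265
antenna 2 0.228 tray xy [0.0003 0.0378] want y 0.0345
squat_capacitor 2 0.122 moved [0.0001 0.0007]
33.5
```

View pics/end2.png

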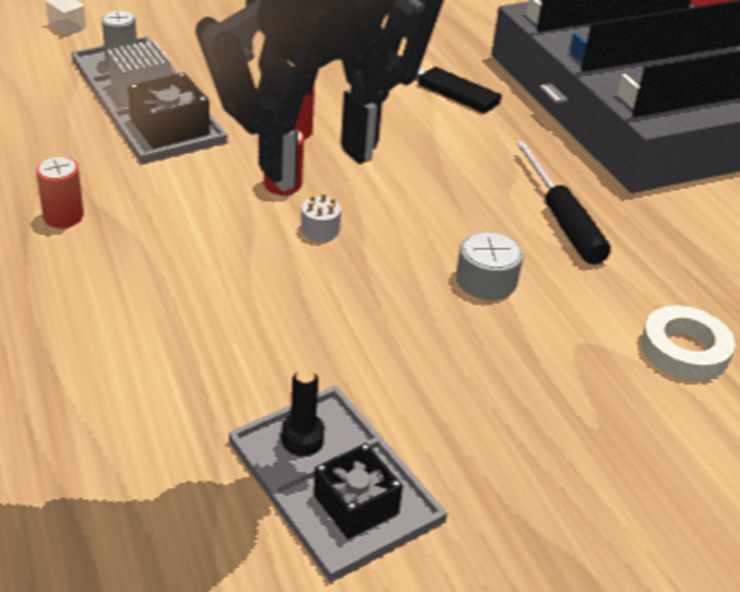

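View pics/end3.png

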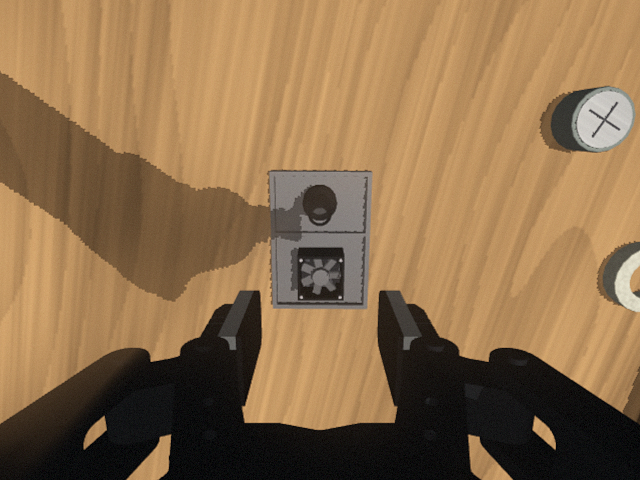

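View pics/end1.png

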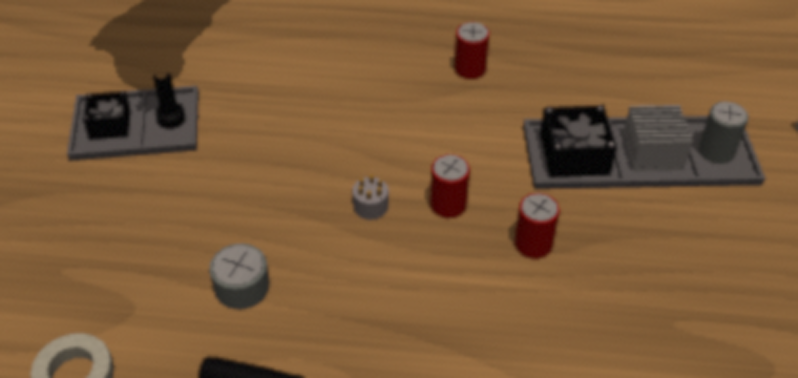

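All five parts stand upright in their bays within about 3 mm of centre, the squat can hasn't moved and the gripper is clear. Handing in.

```bash
python3 -c "
from rig import arm
print(arm.job_done(), arm.read_state()['clock'])"
```

```text
the job is handed in; nothing more can be done
the job is handed in; nothing more can be done
```

Both kits are made up and the job is handed in, with the clock at about 33.5 s of the 106 s allowed. The hand-in gave no verdict.

| Part | Tray and bay | Off bay centre along the row | Off the midline |
|---|---|---|---|
| Large fan | long, wide | 1.3 mm | 0.9 mm |
| Heat sink | long, middle | 0.8 mm | 2.5 mm |
| Slim capacitor (the grey one) | long, narrow | 2 mm | 1.5 mm |
| Small fan | short, wider | 2.5 mm | 2.3 mm |
| Antenna | short, narrower | 3.3 mm | 0.3 mm |

These figures come from fitting the known shapes to both fixed cameras after the last release. They count on heights of 4 mm less than in the trays, so they carry a few millimetres of bias. The floor contact and uprightness I judged by eye in the pictures; all five parts look upright and flat. The squat capacitor measured under 1 mm of movement, the red cans were left alone, and the gripper ended clear of everything.

- **First grasp missed:** the open fingertips sit about 40 mm behind the reported tool point. The jaws therefore closed on top of the large fan at about 5 N. I reopened, went lower and gripped it; the fan had not moved.
- **Looser fits at the end:** the final fits for the heat sink, slim capacitor and antenna overlapped the masks less well than at the start. Parts hide each other in the trays, but the pictures agree with the positions.

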